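# Level an instrument module with a wedge fetched from a narrow bay

## Task

The small white instrument module sags at its front edge. Take the standing picker, reach down into the narrow bay with it and draw the yellow wedge out by its heel until the heel is well clear of the mouth, then stand the picker upright on the bench again, outside the bay. Push the wedge, thin end first, squarely under the middle of the module's front edge until the module sits level, up against its two orange corner stops; stop there without forcing it, leave the wedge flat on the bench carrying the module, and leave the bottle, beaker and jar undisturbed.

Things in the scene. Friction and masses are not known exactly. Their poses are not given: they have to be found in the camera images.
- stand: Fixed grey stand carrying the module. Origin straight below the middle of the module's front edge, 0 to 4 mm above the bench (z = 0; varies); x runs level from the front edge into the module (the wedge's way in), z up. Level, the module's underside is 16 mm above this origin. Two 81 mm high posts, 16 x 14 mm, stand 12 mm behind the edge, 86 mm either side of the middle; the wedge goes between.
- module (a joint): Tilt of the module about its rear lower edge, rad: 0 = level, its top against the two orange stops (goes no higher); -0.055 = sagged (start), front edge 7.7 mm low. Drops back unless held up. White box, black front, 140 deep x 150 wide x 55 mm high, 0.4 to 0.8 kg. Pushing the wedge in takes 4 to 12 N, more if the push also presses it down; at the stops it climbs steeply: stop near 20 N.
- module_edge (a point): Middle of the module's front lower edge (on the module, moves with its tilt); 8 to 12 mm above the bench when sagged, 16 to 20 mm when level.
- bay: Fixed narrow white bay, open at top and mouth: walls 120 mm high, 6 mm thick, 56 mm apart inside, 200 mm deep, closed at the rear; the bench is its floor. Origin on the bench, on the middle line, 60 mm inside the mouth; x points into the bay (mouth at x = -60 mm, rear wall at +140 mm), z up. Too narrow and deep for a gripper.
- wedge_heel (a point): Centre of the yellow wedge's heel block, 20 mm above its underside; x points to the thin end. Wedge 118 long, 36 wide, 0.12 kg, holds by friction. Heel 18 long, 40 high, faces upright; then the top slopes straight over 100 mm from 25 to 4 mm high, so the heel's forward face stands 15 mm above the slope for the picker's foot to pull. Starts in the bay, thin end to the rear, heel 50 to 70 mm inside.
- wedge_tip (a point): Middle of the wedge's thin end, 109 mm ahead of the heel centre along the wedge's x axis, 2 mm above its underside.
- picker_grip (a point): Centre of the picker's blue grip, 148 mm above the underside of its foot. Upright rigid piece, 0.22 kg, 171 mm high, stands by itself: steel foot 40 x 40 x 14 mm, 12 mm rod, square grip 26 x 26 mm, 46 mm high. Its x and y axes lie along the sides of foot and grip.
- bottle: Bystander: amber bottle with blue cap, 64 mm across, 130 mm high, origin under its centre.
- beaker: Bystander: glass beaker, 64 mm across, 80 mm high, origin under its centre.
- jar: Bystander: white jar with green cap, 50 mm across, 70 mm high, origin under its centre.
Not all that is in view belongs to the job. Of the things that look like the part that bears wedge_heel, the larger one is meant. There is more than one size of the part that bears picker_grip; the job needs the smaller.

How it is judged:
By the outcome, as a careful person would: the job done as asked, in the order asked, and still so for the second after the job is handed in, with the robot touching nothing.
It also fails if it takes over 72 s, if anything falls off the work surface, if the arm or the gripper's body presses on something with over 40 N, if the wrist force passes 120 N, or if a joint passes its speed limit or range.

## Robot

A 6-joint arm with a two-finger parallel gripper is mounted at the origin on the work surface. World frame = base frame: x ahead of the robot, y to its left, z up, the work surface at z = 0. Lengths are in m, angles in rad, forces in N, time in s.
With the tool pointing down it reaches from about 0.3 to 0.875 m from the base axis. Payload 6.4 kg.
Tool frame: the origin (TCP) lies at the very end of the fingers, on their centre line; the grasp point (between the pads) lies 19 mm behind it; z points along the fingers, y is the direction in which the jaws open and shut (so a half turn about z gives the same grasp; the last joint's range is limited). The gripper opens to 85 mm and grips with 20 to 120 N. Pads are 22 mm wide; open, the fingers measure 114 mm over their backs; the gripper's body (76 mm by 85 mm) begins 54 mm behind the grasp point. The pads swing forward as they close: fully open they stand 13 mm farther back than shut.
Start: joints at [-1.531, 0.181, 1.607, -0, 1.354, -0.206], TCP at [0.14, -0.558, 0.231] pointing down, gripper open.
Joint ranges: [-2.99, 2.99], [-0.89, 2.07], [0.3, 2.58], [-1.14, 4.28], [0, 2.63], [-3.12, 3.12]. Speed limits (rad/s): [2.57, 2.57, 3.01, 3.14, 3.14, 3.14].

## Interface

Orientations are given as a unit quaternion [w, x, y, z].
In Python, from bench import * gives the robot as it stands.
- The arm moves only by the tool arm_command, never from a script. Its argument "motion" is text: rows parted by semicolons, each of 7 numbers parted by spaces: the shift along the tool's x, y, z in units of 0.2 m (1.0 is 0.2 m), then the turn, a rotation vector about the tool's x, y, z in units of 60 degrees (1.0 is 60 degrees), then the opening, from 0 (shut) to 1 (fully open). In form: tx ty tz ax ay az grip; .... A call has 1 to 10 rows; each row shifts and turns the pose as measured when the row begins, along the tool's axes as they then stand; what a row does not reach is not made up. A row lasts 1/12 s, in which the tool goes at most 41.7 mm and 7.16 degrees, less where a joint would pass 70% of its speed; a pose out of reach is approached as far as the arm can. A call with a number of a shift or a turn outside -1 to 1 is refused whole. A call with a gripper value outside its range is refused whole. The fingers move at their own pace and stop on an object; the grip force is fixed at half the most. Time passes only in rows, so rows that do not move let the fingers close. It gives the time, the measured TCP pose, the force and the opening at its end, in the units of the state.
- get_obs(): the state, without advancing time (a new reading comes with each control period).
- camera(name): name is "side" or "top"; returns a dict with "img" (420x560x3 uint8, red, green, blue), "intrinsics" (3x3 intrinsics, pixels), "pose" (4x4, takes a point from camera to world coordinates). Camera axes: x right, y down, z forward; pixel columns grow to the right and rows downward; lengths in m; the calibration is good to about 2 mm. A picture is of the moment at which its call begins. There is no depth.
- hand_in(): hands the job in, once; it reports no verdict.
Trained networks look in the newest picture that a camera, given by its name, has taken for a name from the list of things; names that differ only in an ending like _2 or _b are one class to them, and where a whole thing is asked for, a point or a joint stands for the part that bears it (a point fixed in the world has none). Each returns a list of dicts, best first, with "conf" (0 to 1); they miss things now and then, are a little off and sometimes report something else, mostly with a low value. They report only what shows in the picture. A call takes as long as a camera call. They do not tell look-alikes from the thing itself.
- search_frame(camera, target): "box" ([left, top, right, bottom] in pixels, round what is visible of it).
The state is a dict: "time_s": time; "q": joint angles; "dq": joint speeds; "joint_efforts": joint torques, N m; "eef_pos": TCP position; "eef_rot": TCP orientation; "wrist_force": force on the tool from outside, world axes, zero at the start; "torque": the same for the moment, N m; "opening": opening from 0.0 (shut) to 1.0 (fully open).
Only numpy, scipy, OpenCV 4.12 (cv2) and the standard library are available. Lean on these libraries where they do the work, as an engineer would, in place of code of your own. Each camera call takes 0.05 s, during which the arm holds its last target.

## Working session

There is one attempt and no reset: what is moved stays moved. The work goes in short steps, Python scripts to look and compute and a tool call to move; the robot and the scene stay as the last step left them, time stands still between calls to the robot, and variables do not carry over. Pictures are saved under pics/ and viewed, and the job is handed in when it is done.

Besides the shell and the picture viewer there is one more tool, called after "Request:" as name(argument=value, ...) on one line, values as JSON. arm_command: Moves the arm, as the interface text tells. Shifts and turns lie within -1 to 1; 1 stands for 0.2 m of shift or 60 degrees of turn. Its arguments: {"type":"object","properties":{"motion":{"type":"string"}},"required":["motion"]}

```bash
ls; mkdir -p pics; python3 - <<'E'
from bench import *
import cv2
o=get_obs();print({k:(o[k]) for k in o})
for n in("side","top"):
    c=camera(n);cv2.imwrite(f"pics/{n}0.png",c["img"][:,:,::-1]);print(n,c["intrinsics"],c["pose"])
    for t in["stand","module","bay","wedge_heel","picker_grip","bottle","beaker","jar"]:
        print(t,[( [round(x) for x in d["box"]],round(d["conf"],2)) for d in search_frame(n,t)])
E
```

```text
pics
{'time_s': 0.0, 'q': array([-1.53131689e+00,  1.81536993e-01,  1.60801055e+00,  2.74530261e-06,
        1.35379104e+00, -2.06266025e-01]), 'dq': array([ 0.00010309,  0.00058652,  0.00071638,  0.00067829,  0.00061795,
       -0.00056599]), 'joint_efforts': array([ 2.16635832e-03, -4.44862068e+01, -3.51333869e+01, -1.59831379e-04,
        9.13760072e-03, -1.01858021e-05]), 'eef_pos': array([ 0.13990026, -0.55715355,  0.2303852 ]), 'eef_rot': array([-8.69820102e-04,  9.92460297e-01,  1.22563438e-01,  7.40506594e-05]), 'wrist_force': array([ 0.00225391,  0.22366399, -0.38406856]), 'torque': array([ 0.00957529, -0.06616033, -0.04129388]), 'opening': 1.0033073749576926}
side [[412.20508041   0.         285.40530966]
 [  0.         412.20508041 213.14305958]
 [  0.           0.           1.        ]] [[-0.98265787 -0.11878777  0.1423832   0.43344954]
 [-0.18516554  0.58778121 -0.7875449   0.68882489]
 [ 0.00986053 -0.80025166 -0.59958323  0.64740963]
 [ 0.          0.          0.          1.        ]]
stand [([207, 165, 290, 230], 0.69)]
module [([223, 171, 294, 225], 0.71)]
bay [([166
[... 339 characters left out ...]
   381.71634955 216.1233316 ]
 [  0.           0.           1.        ]] [[-0.02855377 -0.99143538  0.12743848  0.42995352]
 [-0.99939766  0.0257997  -0.02320996  0.01973047]
 [ 0.0197233  -0.12802445 -0.99157487  0.93316871]
 [ 0.          0.          0.          1.        ]]
stand [([318, 120, 400, 200], 0.7)]
module [([326, 135, 391, 197], 0.74)]
bay [([172, 131, 223, 233], 0.89)]
wedge_heel [([195, 161, 210, 209], 0.88), ([247, 177, 276, 210], 0.68), ([316, 122, 401, 198], 0.38)]
picker_grip [([246, 284, 275, 321], 0.8), ([272, 253, 288, 266], 0.5), ([192, 160, 207, 210], 0.27)]
bottle [([418, 179, 459, 204], 0.78)]
beaker [([105, 224, 145, 255], 0.66)]
jar [([270, 133, 293, 160], 0.96)]
```

```bash
python3 - <<'E'
import cv2
a=cv2.imread("pics/side0.png");b=cv2.imread("pics/top0.png")
cv2.imwrite("pics/s1.png",cv2.resize(a[120:420,140:440],(800,800))[:600*0+800][:800]) if 0 else None
cv2.imwrite("pics/s1.png",cv2.resize(a[125:350,155:455],(800,600),interpolation=3))
cv2.imwrite("pics/t1.png",cv2.resize(b[110:335,160:460],(800,600),interpolation=3))
E
```

```text
(no output)
```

View pics/side0.png

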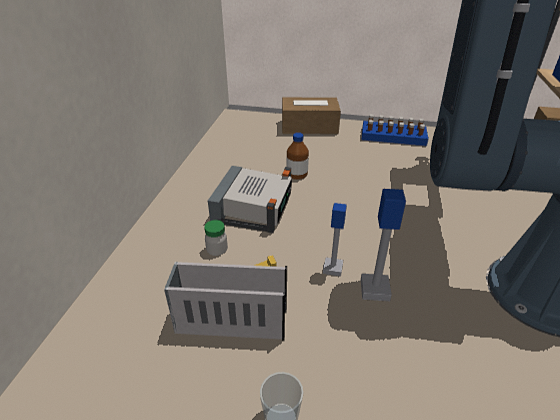

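View pics/top0.png

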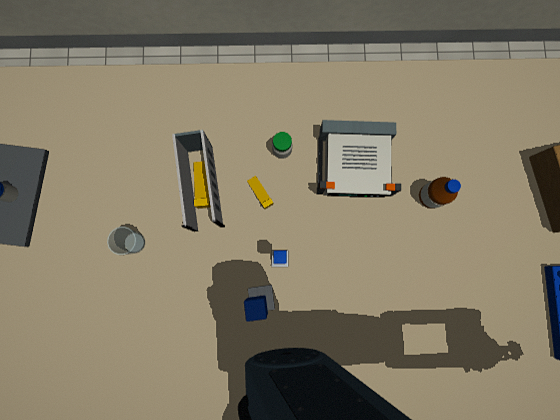

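View pics/s1.png

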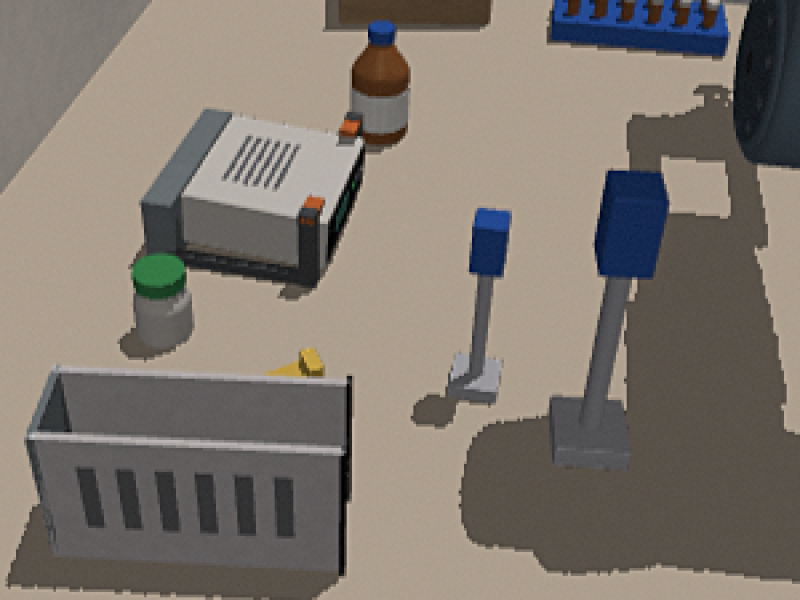

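View pics/t1.png

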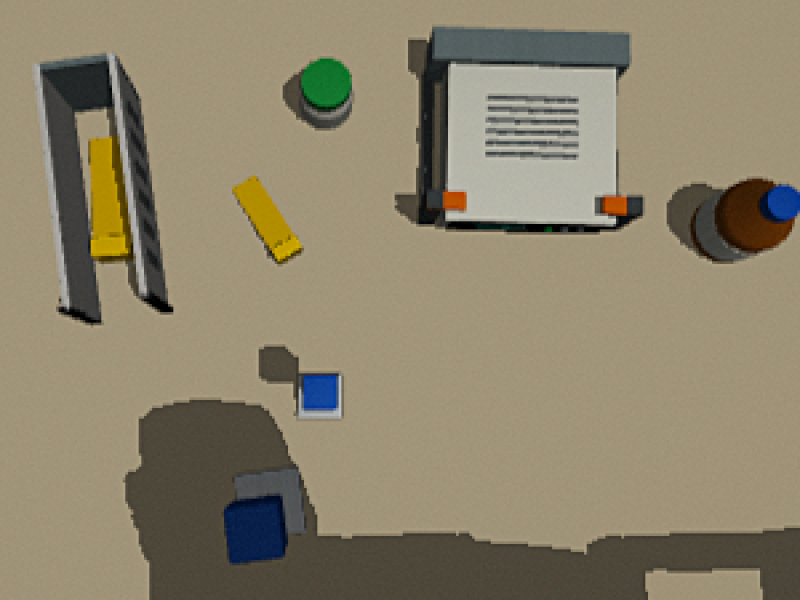

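Possible confusions, in the top view:
- **Wedge:** the larger one is in the bay at (202,184), the smaller one loose at (260,192). The job wants the one in the bay.
- **Picker:** the smaller one is at (280,258), the larger dark one at (256,308). The job wants the smaller.

I'll crop close to confirm and measure.

```bash
cat > h.py <<'E'
import numpy as np, cv2
from bench import *
def ray(c,u,v,z):
    K=np.array(c["intrinsics"]);P=np.array(c["pose"])
    d=P[:3,:3]@np.linalg.solve(K,[u,v,1.]);o=P[:3,3]
    return o+d*(z-o[2])/d[2]
def proj(c,p):
    K=np.array(c["intrinsics"]);P=np.array(c["pose"])
    q=P[:3,:3].T@(np.asarray(p,float)-P[:3,3]);q=K@q;return q[:2]/q[2]
def crop(img,x0,y0,w,h,s,name):
    im=cv2.resize(np.ascontiguousarray(img[y0:y0+h,x0:x0+w,::-1]),(w*s,h*s),interpolation=0)
    for i in range(0,w,10): cv2.putText(im,str(x0+i),(i*s,8),0,.3,(0,0,255),1);cv2.line(im,(i*s,10),(i*s,14),(0,0,255),1)
    for i in range(0,h,10): cv2.putText(im,str(y0+i),(0,i*s+3),0,.3,(0,0,255),1)
    cv2.imwrite("pics/"+name,im)
E
python3 - <<'E'
from h import *
a=cv2.imread("pics/side0.png")[:,:,::-1];b=cv2.imread("pics/top0.png")[:,:,::-1]
crop(b,165,125,130,145,4,"c1.png")
crop(b,310,115,95,90,6,"c2.png")
crop(a,310,195,60,85,7,"c3.png")
E
```

```text
(no output)
```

View pics/c1.png

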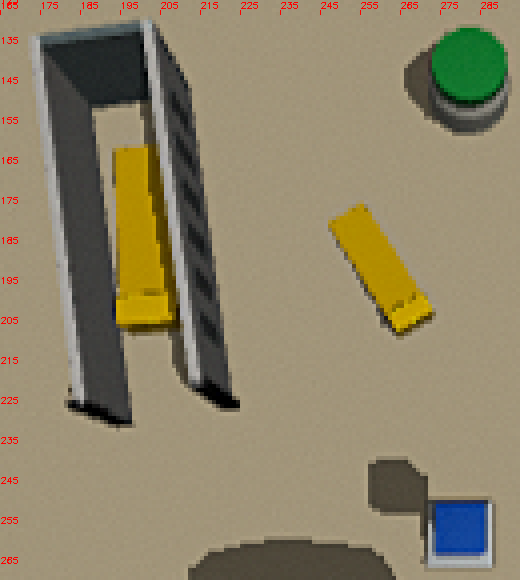

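View pics/c2.png

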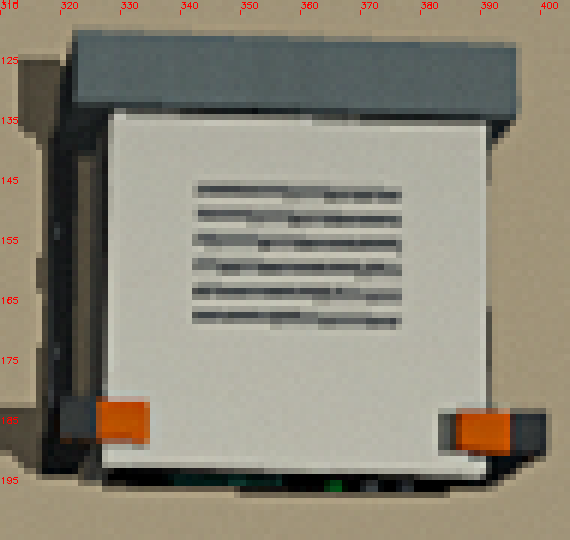

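View pics/c3.png

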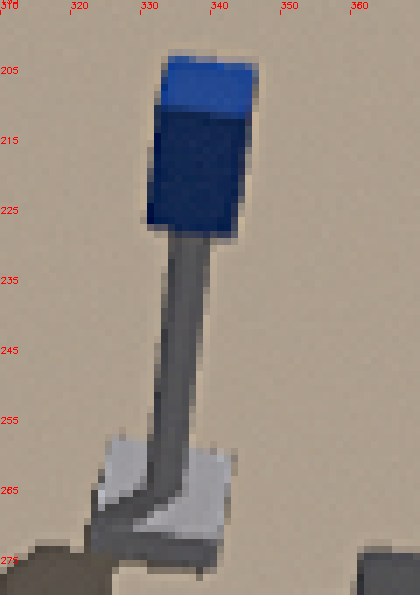

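The crop confirms the choice: the wedge at (202,184) fills the 56 mm bay as a 36 mm one would, and the picker at (280,258) has the smaller foot. Next I'll fit poses from the corners.

```bash
cat > fit.py <<'E'
from h import *
from scipy.optimize import least_squares
T=camera("top");S=camera("side")
def c1(x,y):return (165+x/4-.5,125+y/4-.5)
def c2(x,y):return (310+x/6-.5,115+y/6-.5)
def c3(x,y):return (310+x/7-.5,195+y/7-.5)
def world(p,l):
    c,s=np.cos(p[2]),np.sin(p[2]);return [p[0]+c*l[0]-s*l[1],p[1]+s*l[0]+c*l[1],l[2]+(p[3] if len(p)>3 else 0)]
def fit(name,obs,p0):
    f=lambda p:np.concatenate([proj(C,world(p,l))-np.array(px) for C,l,px in obs])
    r=least_squares(f,p0,loss="soft_l1");print(name,np.round(r.x,4),"res",np.round(r.fun.reshape(-1,2),1).tolist());return r.x
# picker axes: x world fwd (image up), y left
g=.013;h=.171;F=.020
pk=[(T,(g,g,h),c1(433,502)),(T,(g,-g,h),c1(488,502)),(T,(-g,-g,h),c1(488,555)),(T,(-g,g,h),c1(433,555)),
(T,(-F,-F,.014),c1(493,567)),(T,(-F,F,.014),c1(428,567)),(T,(F,-F,.014),c1(493,501)),
# side cam: looks toward -y; image right=-x ; near (bottom)=+y
(S,(g,-g,h),c3(168,57)),(S,(-g,-g,h),c3(257,64)),(S,(-g,g,h),c3(245,112)),(S,(g,g,h),c3(158,105)),
(S,(F,-F,.014),c3(108,440)),(S,(-F,-F,.014),c3(232,452)),(S,(-F,F,.014),c3(217,540))]
fit("picker",pk,[.33,0.04,0])
b=[(T,(.14+.006,.034,.12),c1(36,38)),(T,(-.06,.034,.12),c1(72,402)),(T,(-.06,.028,.12),c1(83,402)),(T,(-.06,-.028,.12),c1(190,382)),(T,(-.06,-.034,.12),c1(202,384)),(T,(.146,-.034,.12),c1(155,22)),(T,(-.06,.028,0),c1(131,424)),(T,(-.06,-.034,0),c1(239,407)),
(S,(-.06,.034,.12),(155+344*.375,125+452*.375)),(S,(.146,.034,.12),(155+30*.375,125+434*.375)),(S,(.146,-.034,.12),(155+55*.375,125+368*.375)),(S,(-.06,-.034,.12),(155+351*.375,125+380*.375)),(S,(-.06,.034,0),(155+344*.375,125+573*.375))]
B=fit("bay",b,[.45,.2,0.1])
w=[(T,(.009,.018,.04),c1(116,296)),(T,(-.009,.018,.04),c1(116,326)),(T,(-.009,-.018,.04),c1(172,322)),(T,(.109,.018,.004),c1(114,149)),(T,(.109,-.018,.004),c1(148,147))]
W=fit("wedge heel",w[:4],[.45,.2,0.1]); 
c,s=np.cos(B[2]),np.sin(B[2]);d=W[:2]-B[:2];print("heel in bay",c*d[0]+s*d[1],-s*d[0]+c*d[1],W[2]-B[2])
E
python3 fit.py
```

```text
picker [ 0.4472  0.0187 -0.0247] res [[0.0, 0.1], [-0.7, 0.1], [-0.6, -0.0], [0.0, 0.0], [-0.1, 0.3], [-0.6, 0.3], [-0.2, -0.0], [-0.3, -1.3], [-0.1, -0.6], [0.4, 0.1], [-0.5, -0.6], [-0.0, -1.1], [0.0, -0.2], [0.3, -0.3]]
bay [0.5824 0.1956 0.1171] res [[-1.1, -0.3], [0.3, 1.1], [0.4, 0.7], [-0.2, 1.9], [-0.4, 1.0], [0.0, -0.4], [0.3, 0.2], [-1.4, 0.9], [-0.2, 0.2], [-2.4, -0.1], [-0.6, -2.7], [-0.1, -1.0], [-0.7, -1.2]]
wedge heel [0.5844 0.2009 0.0714] res [[-0.8, 0.2], [-0.3, 0.2], [1.0, -0.3], [0.2, -0.0]]
heel in bay 0.002609835822951255 0.005028481216335008 -0.04569407459132012
```

```bash
cat >> fit.py <<'E'
s1=lambda x,y:(155+x*.375-.5,125+y*.375-.5)
m=[(T,(-.003,.075,.0633),c2(103,467)),(T,(-.003,-.075,.0633),c2(487,477)),(T,(.137,.075,.071),c2(108,113)),(T,(.137,-.075,.071),c2(487,124)),
(S,(-.003,-.075,.0633),s1(362,142)),(S,(-.003,.075,.0633-.055),s1(322,262) )]
M=fit("module z0",[(C,(l[0],l[1],l[2]+.002),p) for C,l,p in m[:5]],[.6,-.15,0])
for C in (T,S):
  for l in [(.012,.093,.083),(.012,.079,.083),(.012,-.093,.083),(0,0,.0083)]: print(l,proj(C,world(M,l)))
print("left post c2",c2(60,418),"right",c2(547,433))
o=get_obs();print(proj(T,o["eef_pos"]))
for n,px,z in [("jar",(282,141.5),.07),("decoy",(260,192),.01),("bottle",(452.5,186),.13),("beaker",(126,240),.04),("bigpk",(256,308),.2)]: print(n,ray(T,*px,z))
E
python3 fit.py | tail -16
```

```text
module z0 [ 0.5937 -0.169  -0.0498] res [[-0.4, 0.1], [0.0, 0.0], [-0.4, -0.3], [0.2, -0.4], [1.1, -2.1]]
(0.012, 0.093, 0.083) [319.37284529 184.25822263]
(0.012, 0.079, 0.083) [325.51477239 184.41183295]
(0.012, -0.093, 0.083) [400.70147434 186.2922613 ]
(0, 0, 0.0083) [353.7541667  196.34477194]
(0.012, 0.093, 0.083) [269.35984532 204.90039315]
(0.012, 0.079, 0.083) [270.91952827 201.56126182]
(0.012, -0.093, 0.083) [287.58186866 165.88879219]
(0, 0, 0.0083) [283.52018202 208.63851331]
left post c2 (319.5, 184.16666666666669) right (400.6666666666667, 186.66666666666669)
[611.08763083 421.92131448]
jar [0.71708909 0.00530752 0.07      ]
decoy [0.61000701 0.06177918 0.01      ]
bottle [ 0.58950547 -0.35964183  0.13      ]
beaker [0.4985782  0.37326228 0.04      ]
bigpk [0.35197841 0.06496162 0.2       ]
```

```bash
cat > go.py <<'E'
import sys
from h import *
from scipy.spatial.transform import Rotation as R
# usage: go.py x y z yaw  (tool down, tool x at yaw)
x,y,z,yaw=map(float,sys.argv[1:5]);o=get_obs();q=o["eef_rot"];C=R.from_quat([q[1],q[2],q[3],q[0]])
G=R.from_euler("z",yaw)*R.from_euler("x",np.pi)
a=(C.inv()*G).as_rotvec()
d=C.inv().apply(np.array([x,y,z])-o["eef_pos"]);dg=G.inv().apply(np.array([x,y,z])-o["eef_pos"])
print("t",round(o["time_s"],2),"pos",np.round(o["eef_pos"],4),"F",np.round(o["wrist_force"],1),"open",round(o["opening"],2))
print("turn units",np.round(a/(np.pi/3),3),"shift units cur-axes",np.round(d/.2,3),"goal-axes",np.round(dg/.2,3))
E
python3 go.py .447 .0185 .26 -.025
```

```text
t 1.1 pos [ 0.1399 -0.5577  0.2313] F [-0.1  0.6  0.4] open 1.0
turn units [0.    0.    0.259] shift units cur-axes [ 2.19  -2.421 -0.144] goal-axes [ 1.463 -2.919 -0.143]
```

Request:
arm_command(motion="0 0 -0.05 0 0 0.09 1; 0 0 -0.05 0 0 0.09 1; 0 0 -0.05 0 0 0.08 1; 0.08 -0.17 0 0 0 0 1; 0.08 -0.17 0 0 0 0 1; 0.08 -0.17 0 0 0 0 1; 0.08 -0.17 0 0 0 0 1; 0.08 -0.17 0 0 0 0 1; 0.08 -0.17 0 0 0 0 1; 0.08 -0.17 0 0 0 0 1")

```text
time_s: 1.93
eef_pos: [0.2616, -0.3215, 0.2611]
eef_rot: [0.001, 1.0, -0.026, 0.0]
wrist_force: [0.3, 0.6, -0.1]
opening: 0.999
```

```bash
python3 go.py .447 .0185 .26 -.025
```

```text
t 1.93 pos [ 0.2616 -0.3215  0.2611] F [ 0.3  0.6 -0.1] open 1.0
turn units [ 0.001 -0.    -0.026] shift units cur-axes [ 0.837 -1.746  0.003] goal-axes [ 0.884 -1.723  0.006]
```

Request:
arm_command(motion="0.09 -0.18 0 0 0 -0.026 1; 0.09 -0.18 0 0 0 0 1; 0.09 -0.18 0 0 0 0 1; 0.09 -0.18 0 0 0 0 1; 0.09 -0.18 0 0 0 0 1; 0.09 -0.18 0 0 0 0 1; 0.09 -0.18 0 0 0 0 1; 0.09 -0.18 0 0 0 0 1; 0.09 -0.18 0 0 0 0 1; 0.04 -0.08 0 0 0 0 1")

```text
time_s: 2.77
eef_pos: [0.4456, 0.0308, 0.2639]
eef_rot: [0.004, 1.0, -0.013, 0.006]
wrist_force: [-0.5, -0.6, -0.8]
opening: 1.001
```

```bash
python3 go.py .447 .0185 .26 -.025
```

```text
t 2.77 pos [0.4456 0.0308 0.2639] F [-0.5 -0.6 -0.8] open 1.0
turn units [ 0.007 -0.011 -0.   ] shift units cur-axes [0.008 0.061 0.02 ] goal-axes [0.008 0.061 0.02 ]
```

Request:
arm_command(motion="0.008 0.061 0.02 0.007 -0.011 0 1; 0 0 0 0 0 0 1")

```text
time_s: 2.93
eef_pos: [0.4484, 0.0239, 0.2603]
eef_rot: [-0.001, 1.0, -0.008, 0.001]
wrist_force: [-0.0, -0.9, -0.4]
opening: 0.998
```

```bash
python3 go.py .447 .0185 .13 -.025; python3 - <<'E'
from h import *
c=camera("side");crop(c["img"],290,100,150,190,3,"p1.png")
o=get_obs();print(proj(c,o["eef_pos"]),proj(c,[.4472,.0187,.171]))
E
```

```text
t 2.93 pos [0.4484 0.0239 0.2603] F [-0.  -0.9 -0.4] open 1.0
turn units [-0.001 -0.001  0.009] shift units cur-axes [-0.007  0.028  0.651] goal-axes [-0.006  0.027  0.651]
[342.39762593 168.02620422] [338.93018559 205.92753297]
```

View pics/p1.png

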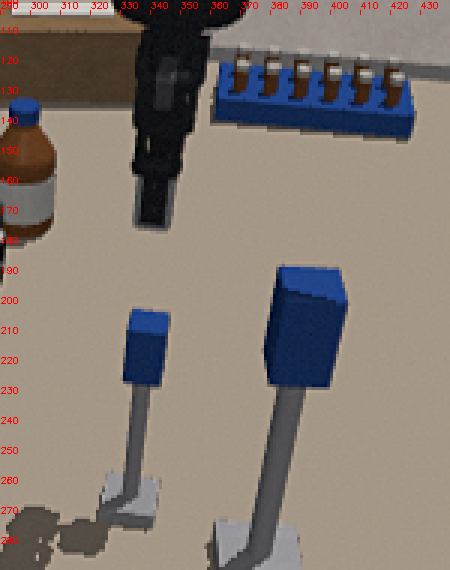

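Request:
arm_command(motion="-0.007 0.028 0.1 0 0 0.008 1; 0 0 0.15 0 0 0 1; 0 0 0.15 0 0 0 1; 0 0 0.15 0 0 0 1; 0 0 0.09 0 0 0 1; 0 0 0 0 0 0 1")

```text
time_s: 3.48
eef_pos: [0.4491, 0.0161, 0.1326]
eef_rot: [0.0, 1.0, -0.017, 0.007]
wrist_force: [-1.0, 0.4, -1.2]
opening: 0.997
```

```bash
python3 go.py .447 .0187 .13 -.025
```

```text
t 3.48 pos [0.4491 0.0161 0.1326] F [-1.   0.4 -1.2] open 1.0
turn units [-0.    -0.013 -0.009] shift units cur-axes [-0.011 -0.013  0.013] goal-axes [-0.011 -0.013  0.013]
```

Request:
arm_command(motion="-0.01 -0.013 0.013 0 -0.013 -0.009 1; 0 0 0 0 0 0 1; 0 0 0 0 0 0 1")

```text
time_s: 3.73
eef_pos: [0.4471, 0.0178, 0.1317]
eef_rot: [0.0, 1.0, -0.013, -0.0]
wrist_force: [-0.1, -0.2, -0.2]
opening: 1.003
```

```bash
python3 go.py .447 .0187 .13 -.025
```

```text
t 3.73 pos [0.4471 0.0178 0.1317] F [-0.1 -0.2 -0.2] open 1.0
turn units [ 0.     0.001 -0.002] shift units cur-axes [-0.001 -0.004  0.008] goal-axes [-0.001 -0.004  0.008]
```

Request:
arm_command(motion="0 -0.004 0 0 0 0 0.5; 0 0 0 0 0 0 0.2; 0 0 0 0 0 0 0; 0 0 0 0 0 0 0; 0 0 0 0 0 0 0; 0 0 0 0 0 0 0; 0 0 0 0 0 0 0; 0 0 0 0 0 0 0")

```text
time_s: 4.4
eef_pos: [0.4507, 0.018, 0.1368]
eef_rot: [0.001, 1.0, -0.013, 0.004]
wrist_force: [-0.5, -0.3, 0.8]
opening: 0.296
```

```bash
python3 go.py .447 .0187 .28 -.025
```

```text
t 4.4 pos [0.4507 0.018  0.1368] F [-0.5 -0.3  0.8] open 0.3
turn units [ 0.002 -0.008 -0.002] shift units cur-axes [-0.012 -0.001 -0.716] goal-axes [-0.019 -0.003 -0.716]
```

```bash
python3 go.py .447 .0187 .28 -.025; python3 - <<'E'
from h import *
for n,b in (("side",(300,100,100,190)),("top",(200,200,150,110))):
    c=camera(n);crop(c["img"],*b,3 if n=="side" else 5,f"p2{n}.png")
o=get_obs();print(o["eef_pos"],o["q"],o["dq"],o["wrist_force"])
E
```

```text
t 4.4 pos [0.4507 0.018  0.1368] F [-0.5 -0.3  0.8] open 0.3
turn units [ 0.002 -0.008 -0.002] shift units cur-axes [-0.012 -0.001 -0.716] goal-axes [-0.019 -0.003 -0.716]
[0.45070728 0.01801603 0.13681856] [-2.24023805e-01  7.08418373e-03  2.00227007e+00 -3.73685507e-04
  1.12335118e+00  1.37377211e+00] [ 0.00046542  0.00025646  0.00029826 -0.00242817  0.00100799  0.0006893 ] [-0.269614   -1.17327826  0.84465993]
```

View pics/p2side.png

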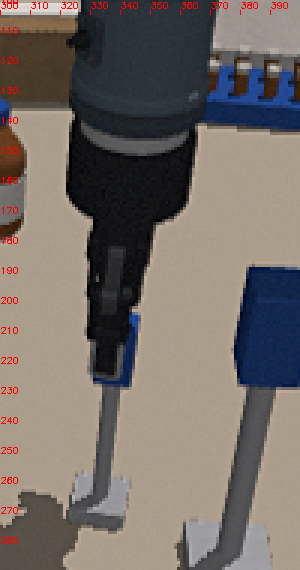

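Request:
arm_command(motion="0 0 -0.1 0 0 0 0; 0 0 -0.17 0 0 0 0; 0 0 -0.17 0 0 0 0; 0 0 -0.17 0 0 0 0; 0 0 -0.12 0 0 0 0; 0 0 0 0 0 0 0")

```text
time_s: 5.0
eef_pos: [0.4453, 0.0193, 0.2838]
eef_rot: [-0.0, 1.0, -0.014, -0.003]
wrist_force: [1.5, -0.7, -0.7]
opening: 0.295
```

```bash
python3 go.py .6247 .2029 .29 .1
```

```text
t 5.0 pos [0.4453 0.0193 0.2838] F [ 1.5 -0.7 -0.7] open 0.29
turn units [-0.001  0.005 -0.121] shift units cur-axes [ 0.872 -0.942 -0.034] goal-axes [ 0.984 -0.824 -0.031]
```

Request:
arm_command(motion="0 0 -0.02 0 0 -0.06 0; 0 0 -0.02 0 0 -0.06 0; 0.1 -0.08 0 0 0 0 0; 0.14 -0.12 0 0 0 0 0; 0.14 -0.12 0 0 0 0 0; 0.14 -0.12 0 0 0 0 0; 0.14 -0.12 0 0 0 0 0; 0.14 -0.12 0 0 0 0 0; 0.1 -0.08 0 0 0 0 0; 0 0 0 0 0 0 0")

```text
time_s: 5.83
eef_pos: [0.611, 0.1958, 0.2756]
eef_rot: [0.0, 0.999, 0.05, -0.009]
wrist_force: [-0.0, -1.0, -2.6]
opening: 0.296
```

```bash
python3 go.py .6247 .2029 .29 .1
```

```text
t 5.83 pos [0.611  0.1958 0.2756] F [-0.  -1.  -2.6] open 0.3
turn units [-0.001  0.018 -0.   ] shift units cur-axes [ 0.071 -0.029 -0.073] goal-axes [ 0.072 -0.029 -0.072]
```

Request:
arm_command(motion="0.07 -0.03 -0.05 0 0.018 0 0; 0 0 0 0 0 0 0; 0 0 0 0 0 0 0")

```text
time_s: 6.08
eef_pos: [0.6223, 0.2043, 0.2768]
eef_rot: [0.0, 0.999, 0.051, -0.006]
wrist_force: [0.1, 0.2, -2.6]
opening: 0.296
```

```bash
python3 go.py .6247 .2029 .29 .1;  python3 - <<'E'
from h import *
for n,b in (("side",(130,100,200,240)),("top",(160,120,150,130))):
    c=camera(n);crop(c["img"],*b,3 if n=="side" else 5,f"p3{n}.png")
E
```

```text
t 6.08 pos [0.6223 0.2043 0.2768] F [ 0.1  0.2 -2.6] open 0.3
turn units [0.    0.012 0.002] shift units cur-axes [ 0.01   0.008 -0.066] goal-axes [ 0.011  0.008 -0.066]
```

View pics/p3side.png

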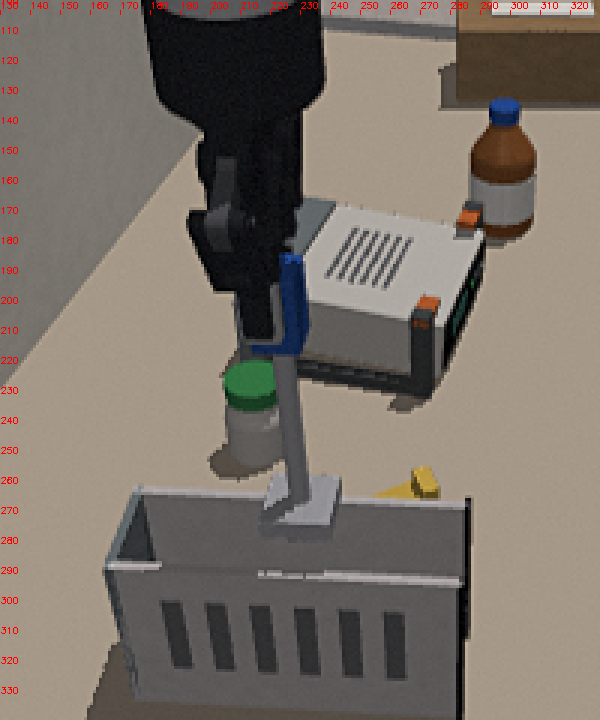

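View pics/p3top.png

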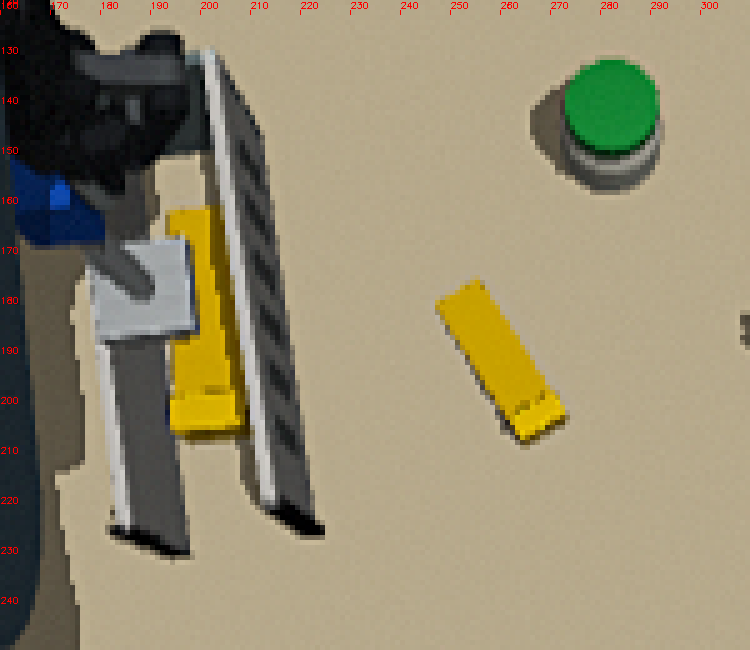

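```bash
python3 - <<'E'
from h import *
c=camera("top");o=get_obs();z=o["eef_pos"][2]-.1368+.014
for dz in (0,-.003):
  P=[ray(c,160+a/5-.5,120+b/5-.5,z+dz)[:2] for a,b in((97,340),(197,333),(187,238))]
  P=np.array(P);print(P.round(4),np.linalg.norm(P[0]-P[1]),np.linalg.norm(P[1]-P[2]),"centre",(P[0]+P[2])/2)
s=camera("side")
P=np.array([ray(s,130+a/3-.5,100+b/3-.5,z)[:2] for a,b in((341,479),(332,525),(264,520),(280,475))]);print(P.round(4),P.mean(0))
print(o["eef_pos"])
E
```

```text
[[0.5952 0.222 ]
 [0.5971 0.181 ]
 [0.6375 0.1851]] 0.041112418580177064 0.0405750772914216 centre [0.61635809 0.20358741]
[[0.5958 0.2228]
 [0.5978 0.1816]
 [0.6383 0.1858]] 0.04127100809363634 0.04073159403231019 centre [0.61707714 0.20429663]
[[0.5973 0.1876]
 [0.5924 0.2242]
 [0.6304 0.2279]
 [0.6328 0.1912]] [0.61321228 0.20773511]
[0.62263014 0.20384004 0.27825489]
```

Request:
arm_command(motion="0.025 0.012 0 0 0.012 0 0; 0 0 0.05 0 0 0 0; 0 0 0.1 0 0 0 0; 0 0 0.05 0 0 0 0")

```text
time_s: 6.62
eef_pos: [0.6301, 0.2001, 0.2411]
eef_rot: [-0.0, 0.999, 0.05, 0.006]
wrist_force: [-1.5, -0.5, -3.6]
opening: 0.296
```

```bash
python3 go.py .628 .202 .168 .1
```

```text
t 6.62 pos [0.6301 0.2001 0.2411] F [-1.5 -0.5 -3.6] open 0.3
turn units [-0.    -0.012 -0.001] shift units cur-axes [-0.014 -0.01   0.365] goal-axes [-0.009 -0.01   0.366]
```

Request:
arm_command(motion="-0.01 -0.01 0.06 0 -0.012 0 0; 0 0 0.1 0 0 0 0; 0 0 0.08 0 0 0 0; 0 0 0 0 0 0 0")

```text
time_s: 6.95
eef_pos: [0.6258, 0.2011, 0.187]
eef_rot: [0.0, 0.999, 0.049, -0.003]
wrist_force: [-1.5, -0.3, -2.6]
opening: 0.299
```

```bash
python3 go.py .628 .202 .168 .1;  python3 - <<'E'
from h import *
for n,b in (("side",(130,100,200,240)),("top",(160,120,150,130))):
    c=camera(n);crop(c["img"],*b,3 if n=="side" else 5,f"p4{n}.png")
E
```

```text
t 6.95 pos [0.6258 0.2011 0.187 ] F [-1.5 -0.3 -2.6] open 0.3
turn units [ 0.     0.006 -0.002] shift units cur-axes [ 0.012 -0.003  0.095] goal-axes [ 0.012 -0.003  0.095]
```

View pics/p4top.png

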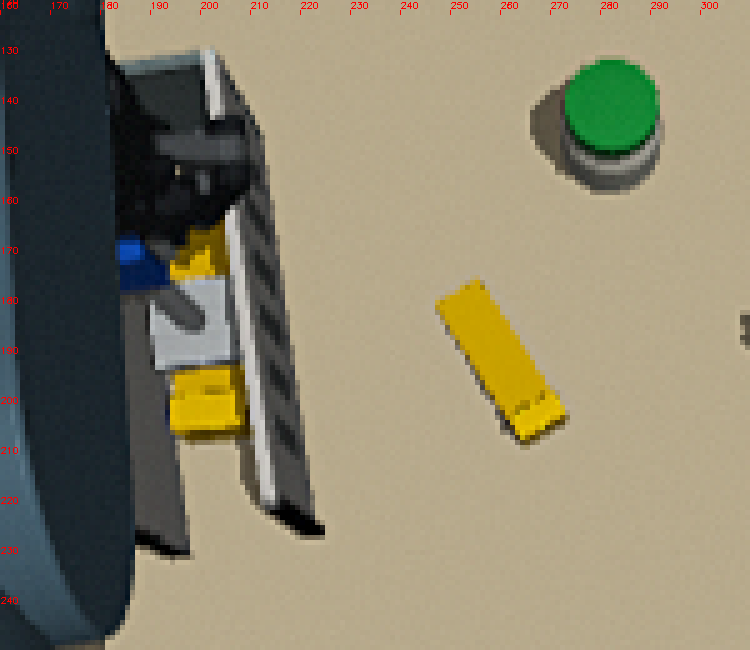

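View pics/p4side.png

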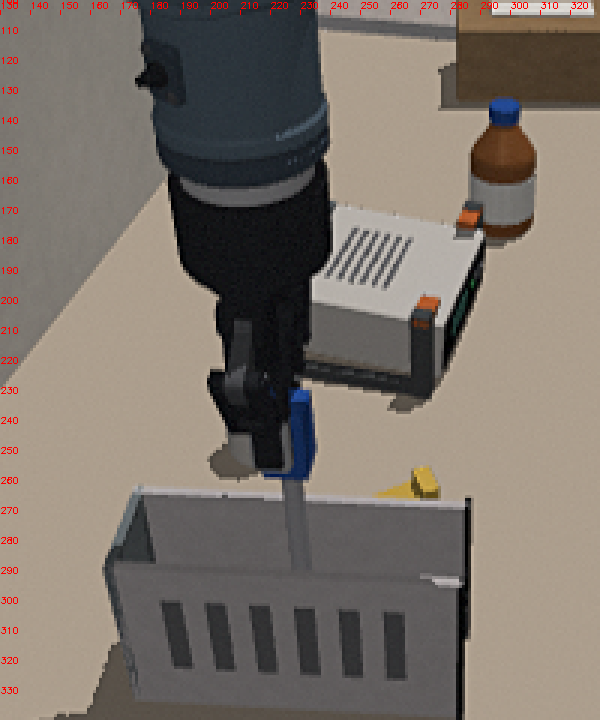

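```bash
python3 - <<'E'
from h import *
c=camera("top");z=.187-.1368
for dz in(0,.014):
  print(ray(c,160+155/5-.5,120+368/5-.5,z+dz),ray(c,160+238/5-.5,120+362/5-.5,z+dz))
print("heel front top", ray(c,160+170/5-.5,120+396/5-.5,.04),ray(c,160+240/5-.5,120+391/5-.5,.04))
print("heel rear top", ray(c,160+170/5-.5,120+431/5-.5,.04),ray(c,160+246/5-.5,120+430/5-.5,.04))
E
```

```text
[0.60356791 0.22233746 0.0502    ] [0.60546591 0.18366483 0.0502    ]
[0.60081515 0.21912501 0.0642    ] [0.60268305 0.18106556 0.0642    ]
heel front top [0.59195052 0.21758034 0.04      ] [0.59352304 0.18464458 0.04      ]
heel rear top [0.57521235 0.21753812 0.04      ] [0.57478116 0.18186597 0.04      ]
```

Request:
arm_command(motion="0.005 -0.003 0.06 0 0.005 0 0; 0 0 0.035 0 0 0 0; 0 0 0 0 0 0 0")

```text
time_s: 7.35
eef_pos: [0.6322, 0.2027, 0.1775]
eef_rot: [-0.001, 0.999, 0.049, 0.007]
wrist_force: [-0.6, -0.8, -2.0]
opening: 0.295
```

```bash
python3 go.py .628 .202 .166 .117
```

```text
t 7.35 pos [0.6322 0.2027 0.1775] F [-0.6 -0.8 -2. ] open 0.3
turn units [-0.    -0.014 -0.018] shift units cur-axes [-0.022  0.002  0.057] goal-axes [-0.021  0.001  0.058]
```

Request:
arm_command(motion="-0.015 0 0.05 0 -0.012 -0.01 0; 0 0 0.01 0 0 0 0")

```text
time_s: 7.52
eef_pos: [0.6304, 0.2027, 0.1673]
eef_rot: [-0.0, 0.998, 0.055, 0.002]
wrist_force: [-0.7, 0.7, -3.9]
opening: 0.295
```

```bash
python3 go.py .628 .202 .166 .117
```

```text
t 7.52 pos [0.6304 0.2027 0.1673] F [-0.7  0.7 -3.9] open 0.29
turn units [-0.    -0.004 -0.007] shift units cur-axes [-0.012  0.002  0.007] goal-axes [-0.012  0.002  0.007]
```

Request:
arm_command(motion="-0.03 0 0.005 0 0 -0.005 0; -0.03 0 0 0 0 0 0; -0.04 0 0 0 0 0 0; -0.04 0 0 0 0 0 0")

```text
time_s: 7.85
eef_pos: [0.6019, 0.1991, 0.1666]
eef_rot: [-0.0, 0.998, 0.058, 0.003]
wrist_force: [0.5, -1.2, -2.5]
opening: 0.296
```

```bash
python3 go.py .59 .198 .166 .117;  python3 - <<'E'
from h import *
for n,b in (("top",(160,120,150,130)),):
    c=camera(n);crop(c["img"],*b,3 if n=="side" else 5,f"p5{n}.png")
E
```

```text
t 7.85 pos [0.6019 0.1991 0.1666] F [ 0.5 -1.2 -2.5] open 0.3
turn units [-0.    -0.005 -0.002] shift units cur-axes [-0.06  -0.001  0.002] goal-axes [-0.06  -0.001  0.003]
```

View pics/p5top.png

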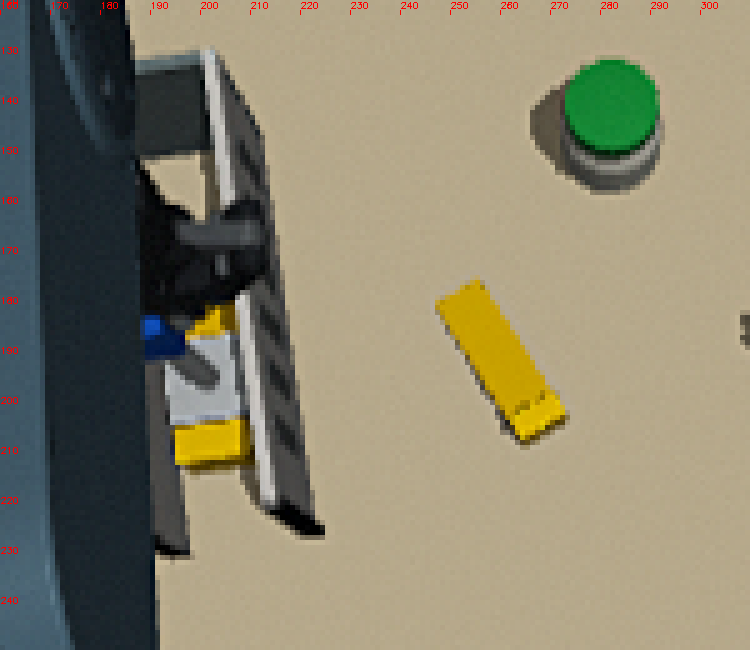

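Request:
arm_command(motion="-0.05 0 0.002 0 -0.005 0 0; -0.06 0 0 0 0 0 0; -0.06 0 0 0 0 0 0; -0.06 0 0 0 0 0 0; -0.06 0 0 0 0 0 0")

```text
time_s: 8.32
eef_pos: [0.5407, 0.1922, 0.168]
eef_rot: [-0.0, 0.998, 0.058, 0.002]
wrist_force: [0.1, 0.8, -2.5]
opening: 0.299
```

```bash
python3 go.py .467 .183 .166 .117
```

```text
t 8.32 pos [0.5407 0.1922 0.168 ] F [ 0.1  0.8 -2.5] open 0.3
turn units [-0.    -0.004 -0.002] shift units cur-axes [-0.371  0.003  0.009] goal-axes [-0.371  0.003  0.01 ]
```

Request:
arm_command(motion="-0.06 0 0.008 0 -0.005 0 0; -0.06 0 0 0 0 0 0; -0.06 0 0.002 0 0 0 0; -0.06 0 0 0 0 0 0; -0.06 0 0.002 0 0 0 0; -0.04 0 0 0 0 0 0; -0.02 0 0 0 0 0 0")

```text
time_s: 8.9
eef_pos: [0.4633, 0.1836, 0.1685]
eef_rot: [-0.001, 0.998, 0.058, 0.003]
wrist_force: [1.0, -0.7, -2.0]
opening: 0.295
```

```bash
python3 go.py .467 .183 .166 .117;  python3 - <<'E'
from h import *
for n,b in (("side",(150,180,200,180)),("top",(150,120,150,150))):
    c=camera(n);crop(c["img"],*b,4,f"p6{n}.png")
E
```

```text
t 8.9 pos [0.4633 0.1836 0.1685] F [ 1.  -0.7 -2. ] open 0.3
turn units [-0.001 -0.005 -0.001] shift units cur-axes [0.018 0.005 0.013] goal-axes [0.018 0.005 0.013]
```

View pics/p6top.png

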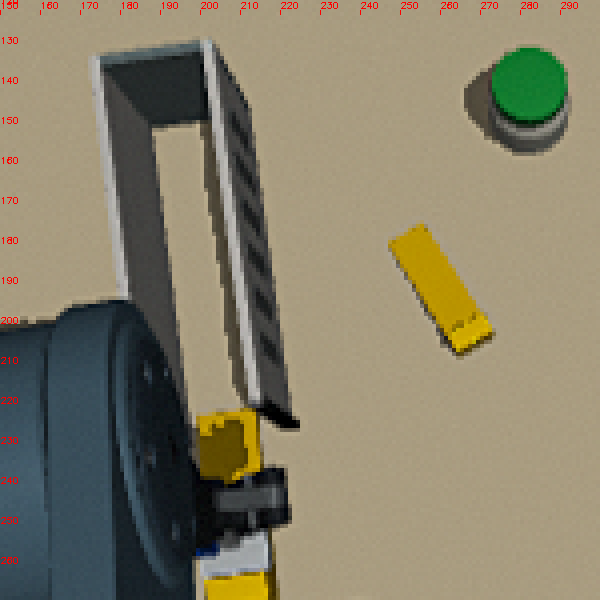

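View pics/p6side.png

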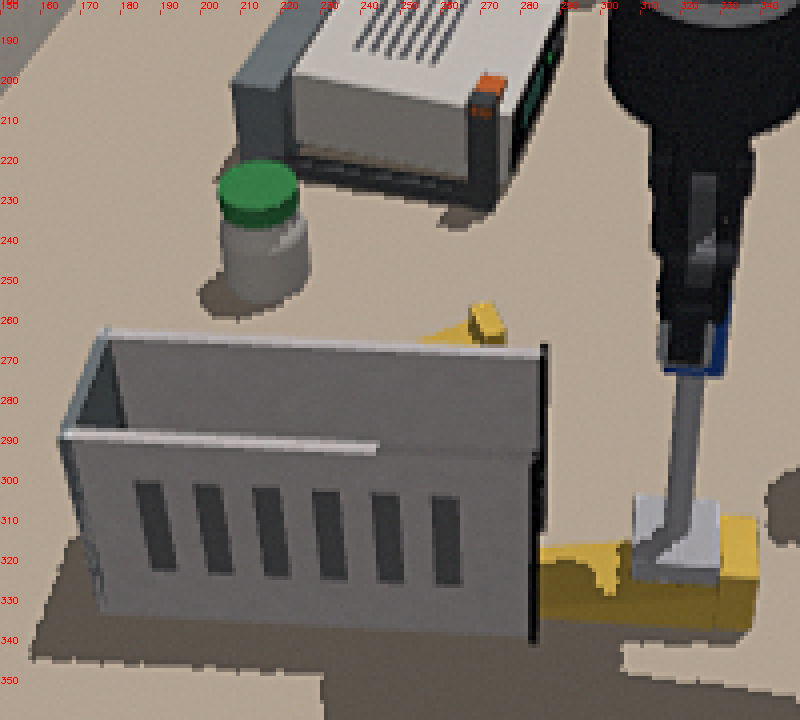

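Request:
arm_command(motion="0.015 0 0 0 -0.003 0 0; 0 0 -0.1 0 0 0 0; 0 0 -0.15 0 0 0 0; 0 0 -0.1 0 0 0.07 0; 0 0 0 0 0 0.07 0")

```text
time_s: 9.42
eef_pos: [0.4683, 0.1837, 0.2401]
eef_rot: [-0.0, 1.0, -0.017, -0.001]
wrist_force: [1.3, 0.6, -2.1]
opening: 0.296
```

```bash
python3 go.py .453 .0187 .22 -.025
```

```text
t 9.42 pos [0.4683 0.1837 0.2401] F [ 1.3  0.6 -2.1] open 0.3
turn units [-0.     0.001 -0.009] shift units cur-axes [-0.048  0.827  0.1  ] goal-axes [-0.056  0.826  0.1  ]
```

Request:
arm_command(motion="-0.01 0.08 0 0 0 0 0; -0.01 0.14 0 0 0 0 0; -0.01 0.15 0 0 0 0 0; -0.01 0.15 0 0 0 0 0; -0.01 0.14 0 0 0 0 0; 0 0.1 0.05 0 0 0 0; 0 0.03 0.05 0 0 0 0; 0 0 0.05 0 0 0 0")

```text
time_s: 10.08
eef_pos: [0.4622, 0.0195, 0.216]
eef_rot: [-0.0, 1.0, -0.018, 0.007]
wrist_force: [-0.4, 0.2, -1.8]
opening: 0.297
```

```bash
python3 go.py .453 .0187 .138 -.025
```

```text
t 10.08 pos [0.4622 0.0195 0.216 ] F [-0.4  0.2 -1.8] open 0.3
turn units [-0.    -0.013 -0.011] shift units cur-axes [-0.051  0.006  0.389] goal-axes [-0.046  0.005  0.39 ]
```

Request:
arm_command(motion="-0.01 0 0.1 0 -0.008 0 0; 0 0 0.13 0 0 0 0; 0 0 0.08 0 0 0 0; 0 0 0.02 0 0 0 0")

```text
time_s: 10.42
eef_pos: [0.4623, 0.0214, 0.1455]
eef_rot: [-0.001, 1.0, -0.019, 0.003]
wrist_force: [-1.2, 0.2, -2.2]
opening: 0.296
```

```bash
python3 go.py .46 .0187 .138 -.025
```

```text
t 10.42 pos [0.4623 0.0214 0.1455] F [-1.2  0.2 -2.2] open 0.3
turn units [-0.002 -0.005 -0.013] shift units cur-axes [-0.011  0.014  0.038] goal-axes [-0.011  0.014  0.038]
```

Request:
arm_command(motion="0 0 0.025 0 -0.005 0 0; 0 0 0.01 0 0 0 0")

```text
time_s: 10.58
eef_pos: [0.4619, 0.0231, 0.1368]
eef_rot: [-0.002, 1.0, -0.019, -0.002]
wrist_force: [-5.0, 2.0, 23.4]
opening: 0.294
```

```bash
python3 go.py .46 .0187 .137 -.025
```

```text
t 10.58 pos [0.4619 0.0231 0.1368] F [-5.   2.  23.4] open 0.29
turn units [-0.003  0.003 -0.012] shift units cur-axes [-0.009  0.023 -0.001] goal-axes [-0.009  0.022 -0.001]
```

Request:
arm_command(motion="0 0 -0.003 0 0 0 0; 0 0 0 0 0 0 0.3; 0 0 0 0 0 0 0.5; 0 0 0 0 0 0 1; 0 0 0 0 0 0 1; 0 0 0 0 0 0 1")

```text
time_s: 11.08
eef_pos: [0.4658, 0.0238, 0.1417]
eef_rot: [-0.001, 1.0, -0.018, 0.002]
wrist_force: [0.4, -0.2, 0.4]
opening: 0.848
```

```bash
python3 go.py .46 .0187 .26 -.025; python3 - <<'E'
from h import *
for n,b in (("side",(230,180,200,150)),):
    c=camera(n);crop(c["img"],*b,4,f"p7{n}.png")
E
```

```text
t 11.08 pos [0.4658 0.0238 0.1417] F [ 0.4 -0.2  0.4] open 0.85
turn units [-0.002 -0.004 -0.01 ] shift units cur-axes [-0.025  0.025 -0.592] goal-axes [-0.028  0.026 -0.591]
```

View pics/p7side.png

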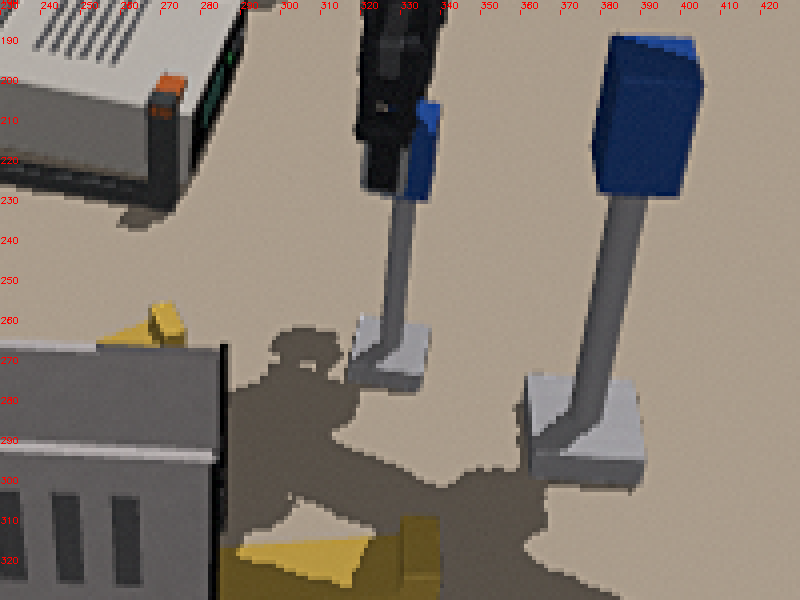

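Request:
arm_command(motion="0 0 -0.05 0 0 0 1; 0 0 -0.15 0 0 0 1; 0 0 -0.17 0 0 0 1; 0 0 -0.15 0 0 0 1; 0 0 -0.03 0 0 0 1; 0 -0.1 0 0 0 -0.07 1; 0 -0.1 0 0 0 -0.06 1; 0 0 0 0 0 0 1")

```text
time_s: 11.8
eef_pos: [0.4655, 0.0634, 0.2631]
eef_rot: [-0.001, 0.999, 0.051, 0.005]
wrist_force: [0.3, 0.0, -0.7]
opening: 1.001
```

```bash
python3 go.py .43 .178 .2 .11; python3 - <<'E'
from h import *
for n,b in (("side",(250,160,190,170)),("top",(170,200,150,120))):
    c=camera(n);crop(c["img"],*b,4,f"p8{n}.png")
E
```

```text
t 11.8 pos [0.4655 0.0634 0.2631] F [ 0.3  0.  -0.7] open 1.0
turn units [-0.001 -0.009 -0.007] shift units cur-axes [-0.121 -0.588  0.315] goal-axes [-0.113 -0.589  0.315]
```

View pics/p8side.png

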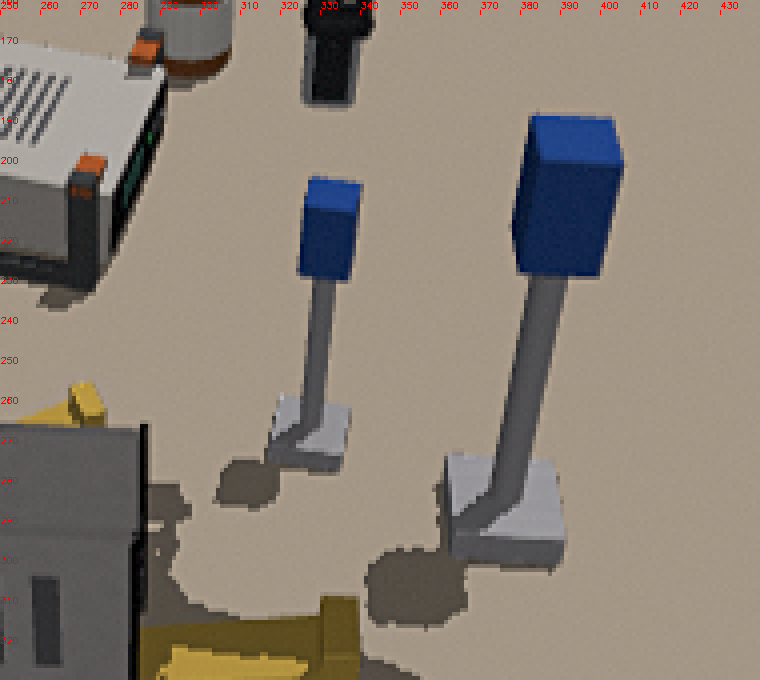

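View pics/p8top.png

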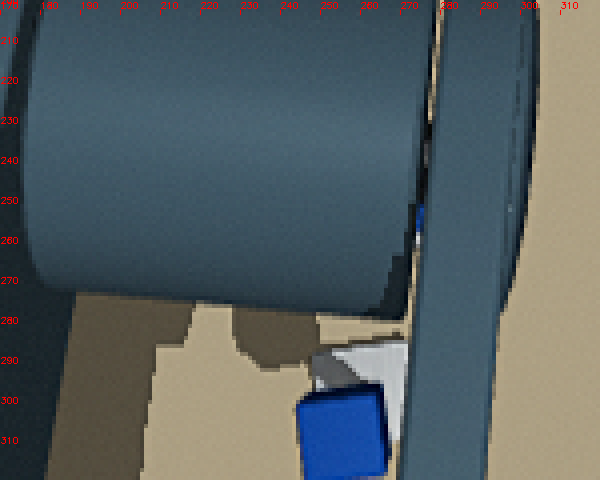

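```bash
python3 - <<'E'
from h import *
from scipy.optimize import least_squares
T=camera("top");S=camera("side")
s=lambda x,y:(150+x/4-.5,180+y/4-.5); t=lambda x,y:(150+x/4-.5,120+y/4-.5)
def world(p,l):
    c,q=np.cos(p[2]),np.sin(p[2]);return [p[0]+c*l[0]-q*l[1],p[1]+q*l[0]+c*l[1],l[2]]
obs=[(S,(-.009,.018,.04),s(759,577)),(S,(-.009,-.018,.04),s(757,516)),(S,(.009,.018,.04),s(721,578)),(S,(-.009,.018,0),s(752,632)),(T,(.109,.018,.004),t(197,413)),(T,(.109,-.018,.004),t(258,408)),(T,(.009,.018,.04),t(204,576)),(T,(.009,-.018,.04),t(268,572))]
r=least_squares(lambda p:np.concatenate([proj(C,world(p,l))-np.array(px) for C,l,px in obs]),[.43,.18,.1],loss="soft_l1")
print(r.x,r.fun.reshape(-1,2).round(1).tolist())
E
```

```text
[0.43079119 0.1832479  0.0980206 ] [[0.0, 0.0], [0.2, -0.2], [-0.4, -1.0], [-0.1, -0.0], [0.3, 0.5], [-0.2, -0.1], [-0.4, 0.7], [-0.9, -0.3]]
```

Request:
arm_command(motion="-0.03 -0.12 0.05 0 -0.008 -0.005 1; -0.03 -0.15 0.05 0 0 0 1; -0.03 -0.15 0.05 0 0 0 1; -0.02 -0.1 0.05 0 0 0 1; 0 -0.05 0.05 0 0 0 1; 0 0 0 0 0 0 1")

```text
time_s: 12.5
eef_pos: [0.4315, 0.1702, 0.208]
eef_rot: [0.001, 0.999, 0.043, -0.002]
wrist_force: [0.1, -0.4, 0.1]
opening: 1.001
```

```bash
python3 go.py .431 .183 .1 .098
```

```text
t 12.5 pos [0.4315 0.1702 0.208 ] F [ 0.1 -0.4  0.1] open 1.0
turn units [ 0.002  0.004 -0.011] shift units cur-axes [ 0.005 -0.065  0.54 ] goal-axes [ 0.004 -0.064  0.54 ]
```

Request:
arm_command(motion="0 -0.065 0.1 0 0.004 -0.01 1; 0 0 0.15 0 0 0 1; 0 0 0.15 0 0 0 1; 0 0 0.1 0 0 0 1; 0 0 0 0 0 0 1")

```text
time_s: 12.92
eef_pos: [0.4337, 0.1792, 0.1071]
eef_rot: [0.002, 0.999, 0.046, 0.002]
wrist_force: [-1.0, -1.4, -0.8]
opening: 1.0
```

```bash
python3 go.py .431 .183 .012 .098
```

```text
t 12.92 pos [0.4337 0.1792 0.1071] F [-1.  -1.4 -0.8] open 1.0
turn units [ 0.004 -0.004 -0.005] shift units cur-axes [-0.014 -0.023  0.475] goal-axes [-0.012 -0.02   0.475]
```

Request:
arm_command(motion="-0.014 -0.022 0.1 0.004 -0.003 -0.005 1; 0 0 0.14 0 0 0 1; 0 0 0.12 0 0 0 1; 0 0 0.06 0 0 0 1; 0 0 0 0 0 0 1")

```text
time_s: 13.33
eef_pos: [0.4369, 0.1788, 0.0257]
eef_rot: [0.001, 0.999, 0.046, 0.003]
wrist_force: [-0.7, -0.6, -0.4]
opening: 1.004
```

```bash
python3 go.py .431 .183 .012 .098;python3 - <<'E'
from h import *
for n,b in (("side",(250,200,190,170)),):
    c=camera(n);crop(c["img"],*b,4,f"p9{n}.png")
E
```

```text
t 13.33 pos [0.4369 0.1788 0.0257] F [-0.7 -0.6 -0.4] open 1.0
turn units [ 0.001 -0.006 -0.006] shift units cur-axes [-0.028 -0.024  0.068] goal-axes [-0.027 -0.024  0.069]
```

View pics/p9side.png

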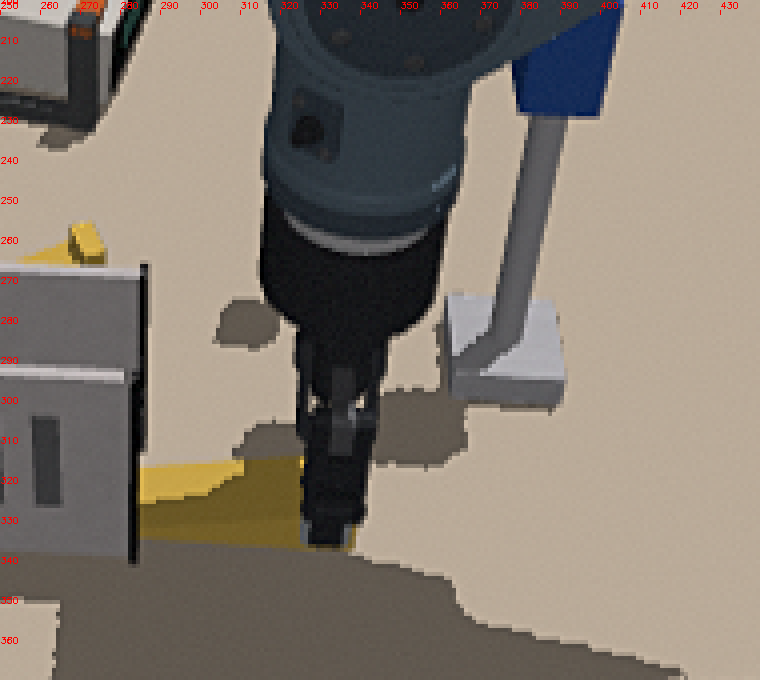

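Request:
arm_command(motion="-0.03 -0.024 0.04 0 -0.006 -0.004 1; -0.005 0 0.02 0 0 0 1; -0.003 -0.003 0.005 0 -0.003 0 1")

```text
time_s: 13.63
eef_pos: [0.433, 0.1832, 0.017]
eef_rot: [0.001, 0.999, 0.047, 0.002]
wrist_force: [0.5, -0.1, -1.1]
opening: 1.001
```

```bash
python3 go.py .431 .183 .012 .098
```

```text
t 13.63 pos [0.433  0.1832 0.017 ] F [ 0.5 -0.1 -1.1] open 1.0
turn units [ 0.001 -0.003 -0.004] shift units cur-axes [-0.01   0.     0.025] goal-axes [-0.01   0.     0.025]
```

Request:
arm_command(motion="-0.01 0 0.015 0 -0.003 -0.003 0.6; -0.003 0 0.005 0 -0.002 0 0.4; -0.003 0 0.004 0 -0.002 0 0; -0.003 0 0.004 0 -0.002 0 0; 0 0 0.002 0 0 0 0; 0 0 0 0 0 0 0; 0 0 0 0 0 0 0")

```text
time_s: 14.22
eef_pos: [0.4307, 0.1836, 0.0134]
eef_rot: [0.001, 0.999, 0.049, -0.001]
wrist_force: [-0.2, 0.9, -1.5]
opening: 0.411
```

```bash
python3 go.py .45 -.16 .2 -.05;python3 - <<'E'
from h import *
for n,b in (("side",(250,200,190,170)),):
    c=camera(n);crop(c["img"],*b,4,f"p10{n}.png")
E
```

```text
t 14.22 pos [0.4307 0.1836 0.0134] F [-0.2  0.9 -1.5] open 0.41
turn units [0.001 0.003 0.142] shift units cur-axes [-0.076  1.72  -0.931] goal-axes [ 0.182  1.711 -0.933]
```

View pics/p10side.png

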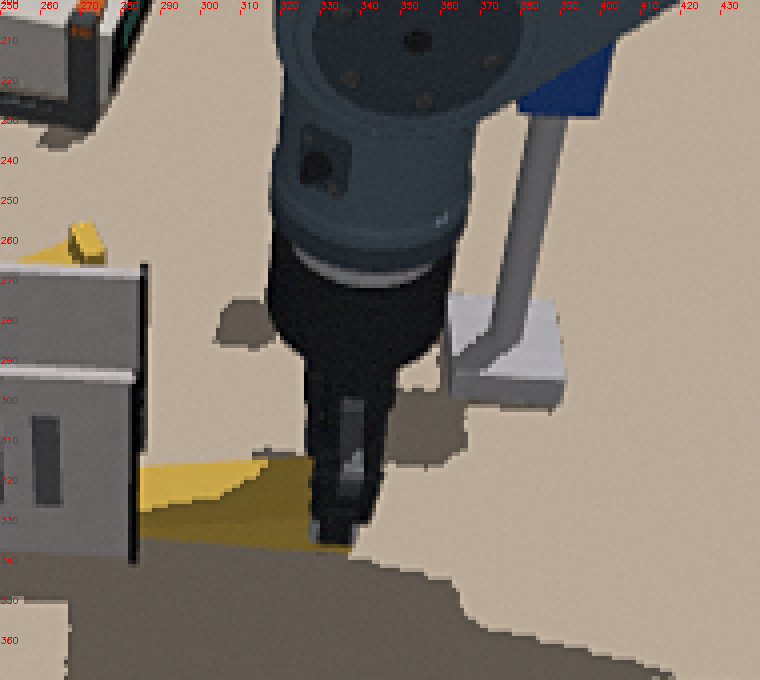

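Request:
arm_command(motion="0 0 -0.1 0 0 0 0; 0 0 -0.17 0 0 0 0; 0 0 -0.19 0 0 0 0; 0 0 -0.19 0 0 0 0; 0 0 -0.19 0 0 0 0; 0 0 -0.19 0 0 0 0; 0 0 -0.1 0 0 0 0")

```text
time_s: 14.85
eef_pos: [0.4248, 0.1828, 0.2407]
eef_rot: [0.002, 0.999, 0.049, -0.012]
wrist_force: [0.6, 0.7, -1.9]
opening: 0.411
```

```bash
python3 go.py .45 -.16 .24 -.05
```

```text
t 14.85 pos [0.4248 0.1828 0.2407] F [ 0.6  0.7 -1.9] open 0.41
turn units [0.004 0.022 0.141] shift units cur-axes [-0.042  1.718  0.008] goal-axes [0.212 1.705 0.004]
```

Request:
arm_command(motion="0.05 0.05 0 0 0.015 0 0; 0.05 0.13 0 0 0 0 0; 0.03 0.17 0 0 0 0 0; 0 0.18 0 0 0 0 0; 0 0.18 0 0 0 0 0; 0 0.18 0 0 0 0 0; 0 0.18 0 0 0 0.05 0; 0 0.18 0 0 0 0.05 0; 0 0.15 0 0 0 0.04 0; 0 0.1 0 0 0 0 0")

```text
time_s: 15.68
eef_pos: [0.4763, -0.1253, 0.2377]
eef_rot: [-0.0, 1.0, -0.023, 0.001]
wrist_force: [-0.7, 0.4, -2.0]
opening: 0.407
```

```bash
python3 go.py .45 -.16 .24 -.05
```

```text
t 15.68 pos [ 0.4763 -0.1253  0.2377] F [-0.7  0.4 -2. ] open 0.41
turn units [-0.001 -0.002  0.005] shift units cur-axes [-0.124  0.179 -0.012] goal-axes [-0.123  0.18  -0.012]
```

Request:
arm_command(motion="-0.06 0.09 0.05 0 0 0.005 0; -0.05 0.07 0.15 0 0 0 0; -0.01 0.01 0.17 0 0 0 0; 0 0 0.17 0 0 0 0; 0 0 0.13 0 0 0 0; 0 0 0.05 0 0 0 0")

```text
time_s: 16.18
eef_pos: [0.4482, -0.1705, 0.0844]
eef_rot: [0.002, 1.0, -0.031, 0.003]
wrist_force: [-0.7, -0.1, -1.5]
opening: 0.409
```

```bash
python3 go.py .453 -.162 .06 -.05;python3 - <<'E'
from h import *
for n,b in (("side",(200,100,200,150)),("top",(290,110,150,150))):
    c=camera(n);crop(c["img"],*b,4,f"p11{n}.png")
E
```

```text
t 16.18 pos [ 0.4482 -0.1705  0.0844] F [-0.7 -0.1 -1.5] open 0.41
turn units [ 0.004 -0.005 -0.011] shift units cur-axes [ 0.021 -0.045  0.122] goal-axes [ 0.022 -0.044  0.122]
```

View pics/p11top.png

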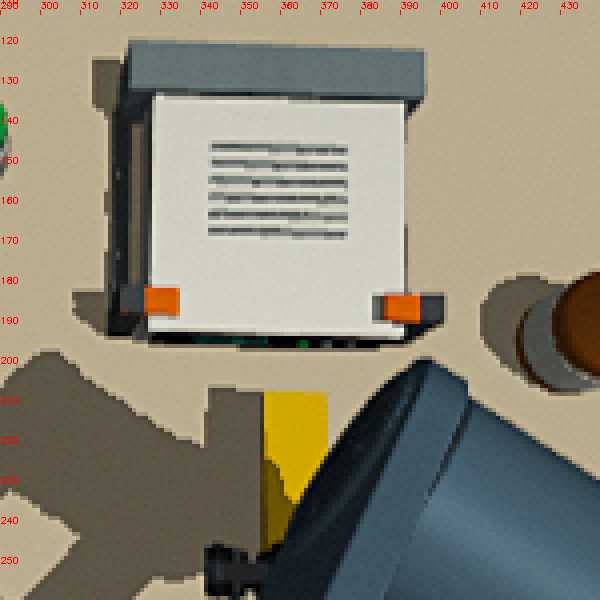

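View pics/p11side.png

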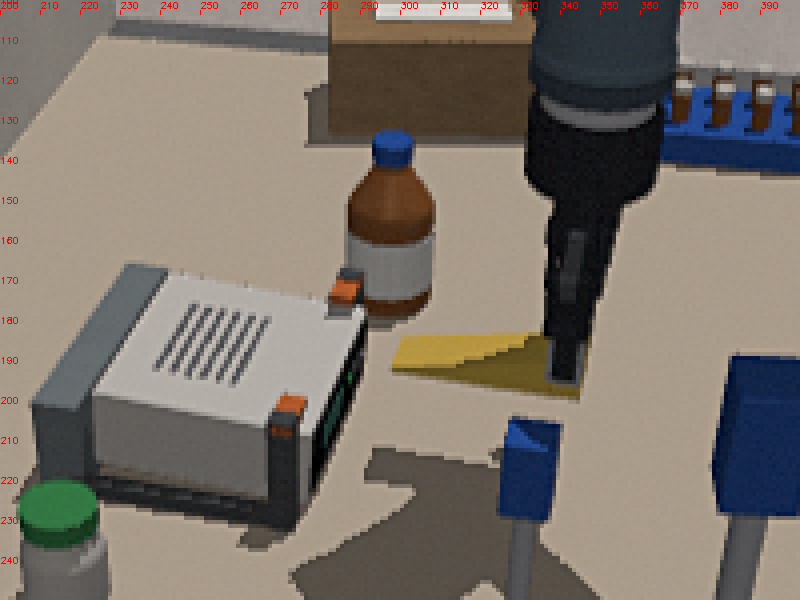

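```bash
python3 - <<'E'
from h import *
c=camera("top");z=.0844-.0134+.003
a=ray(c,290+263/4-.5,110+392/4-.5,z);b=ray(c,290+327/4-.5,110+391/4-.5,z);print(a,b,(a+b)/2)
o=get_obs()
for yaw in(-.062,-.05,-.04): print("pred tip",o["eef_pos"][:2]+.109*np.array([np.cos(yaw),np.sin(yaw)]))
E
```

```text
[ 0.55615292 -0.15772587  0.074     ] [ 0.55579172 -0.19447279  0.074     ] [ 0.55597232 -0.17609933  0.074     ]
pred tip [ 0.55862822 -0.17768636]
pred tip [ 0.55870143 -0.17638042]
pred tip [ 0.55875046 -0.17529153]
```

Request:
arm_command(motion="0.02 -0.045 0.08 0.004 -0.005 -0.01 0; 0 0 0.08 0 0 0 0; 0 0 0.1 0 0 0 0; 0 0 0.04 0 0 0 0")

```text
time_s: 16.67
eef_pos: [0.4611, -0.1666, 0.0323]
eef_rot: [0.005, 1.0, -0.025, 0.008]
wrist_force: [-0.7, 1.0, -2.4]
opening: 0.405
```

```bash
python3 go.py .453 -.162 .0134 -.05
```

```text
t 16.67 pos [ 0.4611 -0.1666  0.0323] F [-0.7  1.  -2.4] open 0.4
turn units [ 0.009 -0.015  0.001] shift units cur-axes [-0.043 -0.022  0.094] goal-axes [-0.041 -0.021  0.095]
```

Request:
arm_command(motion="-0.04 -0.022 0.03 0.009 -0.015 0 0; 0 0 0.03 0 0 0 0; 0 0 0.005 0.002 -0.002 0 0")

```text
time_s: 16.92
eef_pos: [0.4541, -0.1624, 0.0199]
eef_rot: [-0.001, 1.0, -0.024, -0.001]
wrist_force: [0.3, -0.1, -1.2]
opening: 0.41
```

```bash
python3 go.py .453 -.162 .0134 -.05
```

```text
t 16.92 pos [ 0.4541 -0.1624  0.0199] F [ 0.3 -0.1 -1.2] open 0.41
turn units [-0.001  0.001  0.001] shift units cur-axes [-0.006 -0.002  0.033] goal-axes [-0.006 -0.002  0.033]
```

Request:
arm_command(motion="0 0 0.025 0 0 0 0; 0 0 0.006 0 0 0 0")

```text
time_s: 17.08
eef_pos: [0.4552, -0.1632, 0.0147]
eef_rot: [-0.0, 1.0, -0.024, 0.0]
wrist_force: [-0.0, -0.2, -1.2]
opening: 0.409
```

```bash
python3 go.py .453 -.162 .0134 -.05
```

```text
t 17.08 pos [ 0.4552 -0.1632  0.0147] F [-0.  -0.2 -1.2] open 0.41
turn units [-0.    -0.001  0.001] shift units cur-axes [-0.011 -0.005  0.007] goal-axes [-0.011 -0.005  0.007]
```

Request:
arm_command(motion="0 0 0.007 0 -0.001 0 0; 0 0 0.004 0 0 0 0")

```text
time_s: 17.25
eef_pos: [0.4559, -0.1637, 0.0132]
eef_rot: [0.0, 1.0, -0.024, 0.001]
wrist_force: [-1.4, 1.8, 5.1]
opening: 0.408
```

```bash
python3 go.py .453 -.162 .0134 -.05;python3 - <<'E'
from h import *
for n,b in (("side",(200,100,200,150)),("top",(290,110,150,150))):
    c=camera(n);crop(c["img"],*b,4,f"p12{n}.png")
E
```

```text
t 17.25 pos [ 0.4559 -0.1637  0.0132] F [-1.4  1.8  5.1] open 0.41
turn units [ 0.001 -0.001  0.001] shift units cur-axes [-0.015 -0.008 -0.001] goal-axes [-0.015 -0.008 -0.001]
```

View pics/p12top.png

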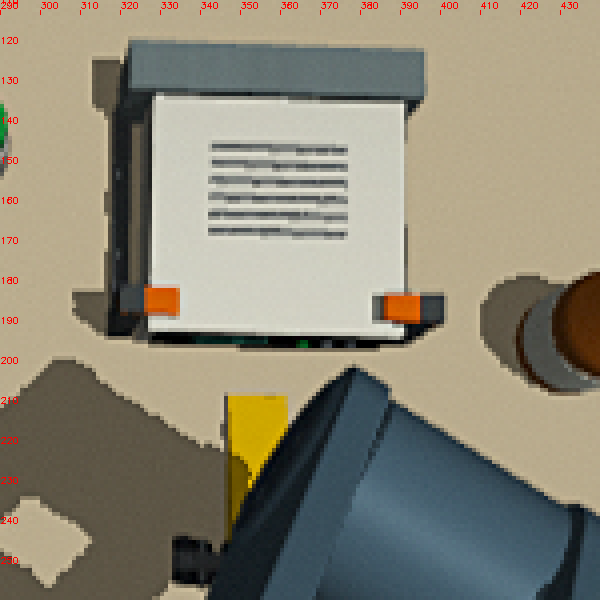

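View pics/p12side.png

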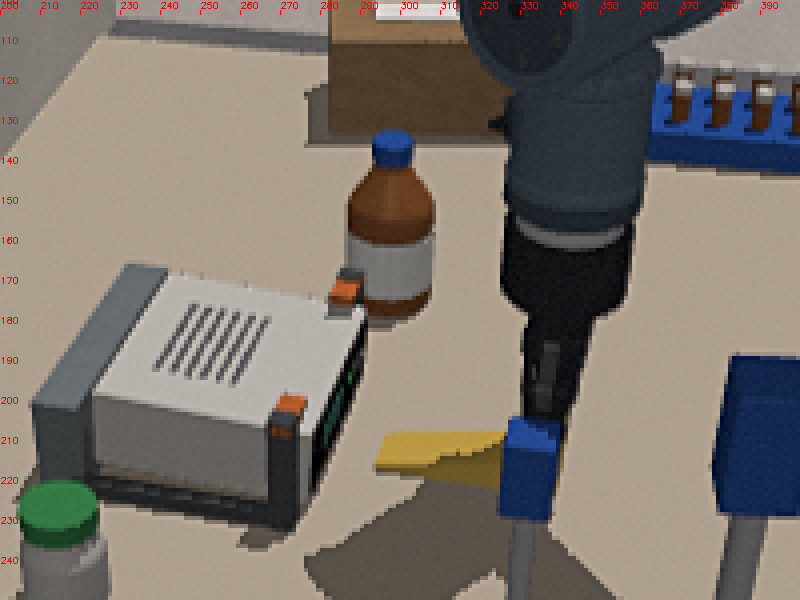

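```bash
python3 - <<'E'
from h import *
c=camera("top");crop(c["img"],335,200,35,50,12,"p13.png")
im=c["img"].astype(int)
yel=(im[...,0]-im[...,2]>60)&(im[...,0]>80)
for v in range(206,247,3):
    u=np.where(yel[v,335:375])[0]+335; print(v,u.min() if len(u) else None,u.max() if len(u) else None,im[v,343:350].tolist() if v%6==0 else "")
E
```

```text
206 None None 
209 347 361 
212 347 361 
215 347 361 
218 347 360 
221 347 358 
224 348 356 
227 348 354 
230 348 353 
233 348 350 
236 348 349 
239 348 348 
242 None None 
245 None None
```

View pics/p13.png

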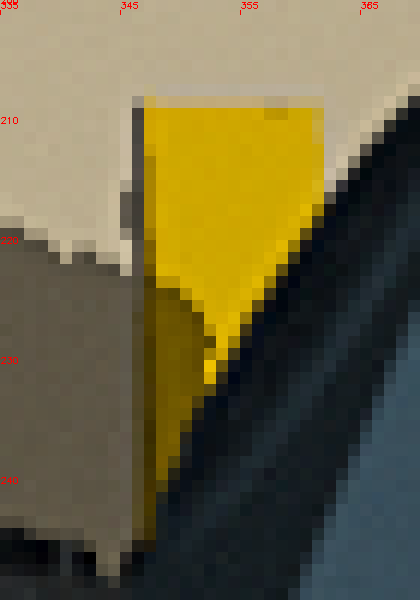

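```bash
python3 - <<'E'
from h import *
c=camera("top")
a=ray(c,346.6,208.5,.004);b=ray(c,361.7,208.5,.004);print(a,b,"tip",(a+b)/2,np.linalg.norm(a-b))
# left top crease: dark/bright boundary u~347.4 at 209, 347.7 at 239
for u0,u1 in((346.6,347.2),(347.4,347.9)):
  p=ray(c,u0,209.5,.004);q=ray(c,u1,239,.019);d=p-q;print(d,np.arctan2(d[1],d[0]))
# lateral offset from module line
M=np.array([.5937,-.169]);yaw=-.0498;t=((a+b)/2)[:2]-M
print("ahead",t@[np.cos(yaw),np.sin(yaw)],"left",t@[-np.sin(yaw),np.cos(yaw)])
E
```

```text
[ 0.56448861 -0.15062441  0.004     ] [ 0.5635298  -0.18804756  0.004     ] tip [ 0.5640092  -0.16933599  0.004     ] 0.03743542233045077
[ 0.07377631 -0.00479468 -0.015     ] -0.06489809879612918
[ 0.0737714  -0.00508718 -0.015     ] -0.06884972640592003
ahead -0.02963726377497676 left -0.0018135596681777772
```

Request:
arm_command(motion="0.03 -0.009 -0.002 0 0 0 0; 0.04 0 0 0 0 0 0; 0.04 0 0 0 0 0 0; 0.04 0 0 0 0 0 0")

```text
time_s: 17.78
eef_pos: [0.4876, -0.1632, 0.0139]
eef_rot: [0.0, 1.0, -0.025, 0.001]
wrist_force: [0.4, 0.1, -2.2]
opening: 0.408
```

```bash
python3 go.py .505 -.1645 .0132 -.05
```

```text
t 17.78 pos [ 0.4876 -0.1632  0.0139] F [ 0.4  0.1 -2.2] open 0.41
turn units [ 0.001 -0.001  0.   ] shift units cur-axes [0.087 0.002 0.004] goal-axes [0.087 0.002 0.004]
```

Request:
arm_command(motion="0.04 0.001 0.002 0 0 0 0; 0.04 0 0 0 0 0 0; 0.03 0 0 0 0 0 0")

```text
time_s: 18.03
eef_pos: [0.5122, -0.1643, 0.0132]
eef_rot: [0.0, 1.0, -0.024, -0.0]
wrist_force: [-14.5, 1.2, 16.0]
opening: 0.407
```

```bash
python3 go.py .53 -.1658 .0132 -.05; python3 - <<'E'
from h import *
for n,b in (("side",(200,140,150,100)),("top",(290,110,150,150))):
    c=camera(n);crop(c["img"],*b,5 if n=="side" else 4,f"p14{n}.png")
E
```

```text
t 18.03 pos [ 0.5122 -0.1643  0.0132] F [-14.5   1.2  16. ] open 0.41
turn units [0.    0.    0.001] shift units cur-axes [ 0.089  0.003 -0.   ] goal-axes [ 0.089  0.003 -0.   ]
```

View pics/p14top.png

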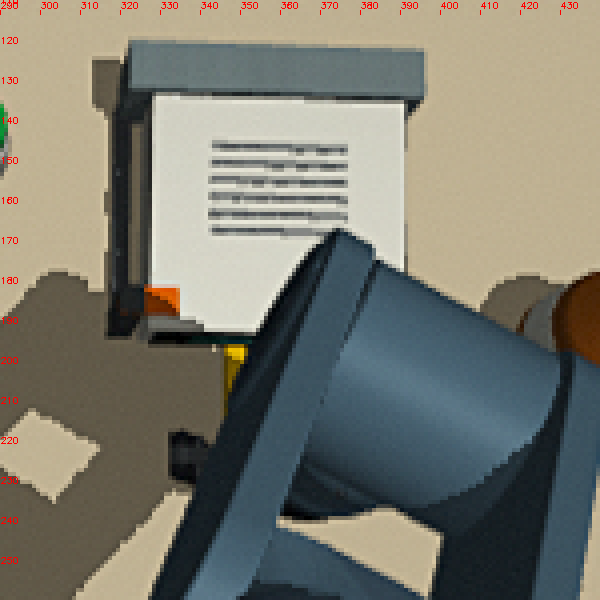

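View pics/p14side.png

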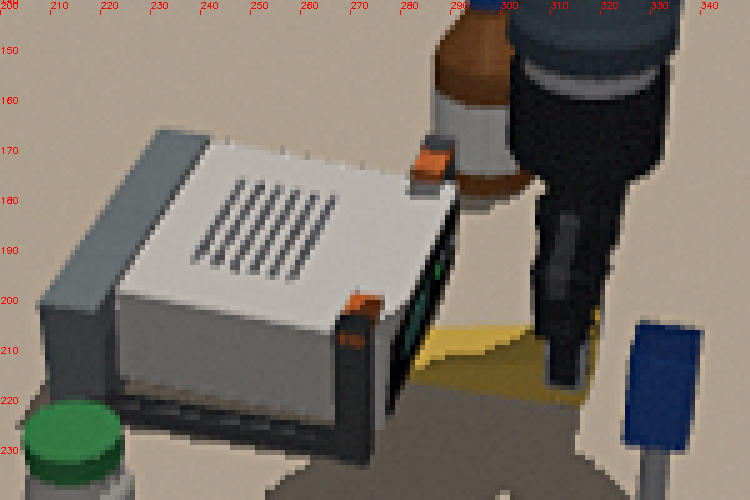

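Request:
arm_command(motion="0.02 0 -0.003 0 0 0 0; 0.025 0.001 -0.001 0 0 0 0")

```text
time_s: 18.3
eef_pos: [0.519, -0.1642, 0.0132]
eef_rot: [-0.001, 1.0, -0.024, -0.003]
wrist_force: [-9.8, 2.0, 10.9]
opening: 0.413
```

Request:
arm_command(motion="0.025 0.003 -0.003 0 0 0 0; 0.025 0 -0.002 0 0 0 0; 0.025 0 -0.002 0 0 0 0")

```text
time_s: 18.55
eef_pos: [0.5299, -0.1644, 0.0136]
eef_rot: [-0.002, 1.0, -0.024, -0.008]
wrist_force: [-6.9, 0.3, 3.9]
opening: 0.409
```

```bash
python3 go.py .55 -.1665 .0134 -.05
```

```text
t 18.55 pos [ 0.5299 -0.1644  0.0136] F [-6.9  0.3  3.9] open 0.41
turn units [-0.003  0.015  0.003] shift units cur-axes [ 0.101  0.006 -0.001] goal-axes [0.101 0.005 0.001]
```

Request:
arm_command(motion="0.025 0.003 -0.001 -0.002 0.008 0.001 0; 0.025 0.002 -0.001 0 0.006 0.001 0")

```text
time_s: 18.72
eef_pos: [0.5377, -0.1651, 0.0133]
eef_rot: [-0.001, 1.0, -0.025, -0.003]
wrist_force: [-7.7, 0.9, 4.2]
opening: 0.407
```

```bash
python3 go.py .55 -.1665 .0134 -.05; python3 - <<'E'
from h import *
for n,b in (("side",(200,140,150,100)),):
    c=camera(n);crop(c["img"],*b,5 if n=="side" else 4,f"p15{n}.png")
E
```

```text
t 18.72 pos [ 0.5377 -0.1651  0.0133] F [-7.7  0.9  4.2] open 0.41
turn units [-0.003  0.007  0.001] shift units cur-axes [ 0.062  0.004 -0.001] goal-axes [ 0.062  0.004 -0.001]
```

View pics/p15side.png

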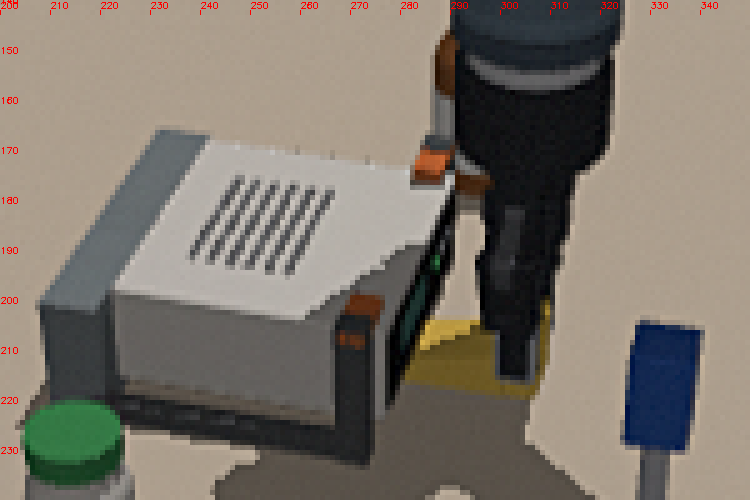

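Request:
arm_command(motion="0.02 0.002 -0.001 -0.001 0.005 0 0")

```text
time_s: 18.85
eef_pos: [0.5407, -0.1654, 0.0132]
eef_rot: [-0.001, 1.0, -0.024, -0.002]
wrist_force: [-7.6, 0.5, 4.8]
opening: 0.409
```

Request:
arm_command(motion="0.02 0.002 -0.001 -0.001 0.004 0 0")

```text
time_s: 18.93
eef_pos: [0.5432, -0.1656, 0.0132]
eef_rot: [-0.001, 1.0, -0.024, -0.002]
wrist_force: [-9.4, 0.6, 5.9]
opening: 0.414
```

Request:
arm_command(motion="0.02 0.002 -0.002 -0.001 0.004 0 0")

```text
time_s: 19.02
eef_pos: [0.5458, -0.1659, 0.0132]
eef_rot: [-0.001, 1.0, -0.024, -0.001]
wrist_force: [-6.0, 1.1, 1.7]
opening: 0.409
```

Request:
arm_command(motion="0.02 0.001 -0.002 -0.001 0.004 0 0")

```text
time_s: 19.1
eef_pos: [0.5468, -0.1658, 0.0132]
eef_rot: [-0.001, 1.0, -0.024, -0.003]
wrist_force: [-20.2, -0.5, 14.7]
opening: 0.414
```

```bash
python3 go.py .55 -.1665 .0134 -.05; python3 - <<'E'
from h import *
for n,b in (("side",(200,140,150,100)),):
    c=camera(n);crop(c["img"],*b,5 if n=="side" else 4,f"p16{n}.png")
p=lambda l:np.array([.5937+np.cos(.0498)*l[0]+np.sin(.0498)*l[1],-.169-np.sin(.0498)*l[0]+np.cos(.0498)*l[1],l[2]])
for zs in (0,.002,.004): print(proj(c,p((0,-.075,.071+zs))),proj(c,p((-.003,-.075,.0633+zs))))
E
```

```text
t 19.1 pos [ 0.5468 -0.1658  0.0132] F [-20.2  -0.5  14.7] open 0.41
turn units [-0.002  0.005  0.002] shift units cur-axes [ 0.016  0.003 -0.001] goal-axes [ 0.016  0.003 -0.001]
[290.34950203 173.67391397] [291.38953735 176.27991039]
[290.36226744 173.03186246] [291.40338405 175.64305171]
[290.37506067 172.38841115] [291.41726083 175.00480969]
```

View pics/p16side.png

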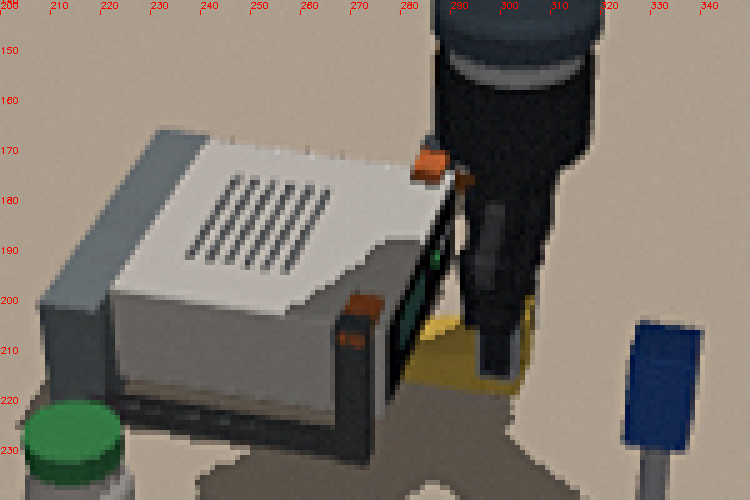

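Request:
arm_command(motion="0.005 0 -0.005 0 0 0 0")

```text
time_s: 19.23
eef_pos: [0.5467, -0.1659, 0.0135]
eef_rot: [-0.001, 1.0, -0.024, -0.004]
wrist_force: [3.5, -1.2, -12.0]
opening: 0.41
```

Request:
arm_command(motion="0.01 0.001 -0.004 0 0.003 0.001 0")

```text
time_s: 19.32
eef_pos: [0.5467, -0.1658, 0.0133]
eef_rot: [-0.002, 1.0, -0.025, -0.004]
wrist_force: [-9.9, -0.8, 2.0]
opening: 0.408
```

Request:
arm_command(motion="0.014 0.001 -0.003 0 0.003 0.001 0")

```text
time_s: 19.4
eef_pos: [0.5468, -0.1658, 0.0132]
eef_rot: [-0.002, 1.0, -0.025, -0.006]
wrist_force: [-16.2, -0.0, 12.5]
opening: 0.408
```

Request:
arm_command(motion="0 0 0 0 0 0 0.41; 0 0 0 0 0 0 0.5; 0 0 0 0 0 0 0.7; 0 0 0 0 0 0 1; 0 0 0 0 0 0 1; 0 0 0 0 0 0 1")

```text
time_s: 19.9
eef_pos: [0.5498, -0.1667, 0.0149]
eef_rot: [-0.001, 1.0, -0.025, -0.002]
wrist_force: [-0.9, -0.7, 0.2]
opening: 0.998
```

```bash
python3 go.py .5467 -.1658 .15 -.05; python3 - <<'E'
from h import *
for n,b in (("side",(200,140,150,100)),):
    c=camera(n);crop(c["img"],*b,5 if n=="side" else 4,f"p17{n}.png")
E
```

```text
t 19.9 pos [ 0.5498 -0.1667  0.0149] F [-0.9 -0.7  0.2] open 1.0
turn units [-0.002  0.005 -0.001] shift units cur-axes [-0.019 -0.005 -0.675] goal-axes [-0.016 -0.003 -0.675]
```

View pics/p17side.png

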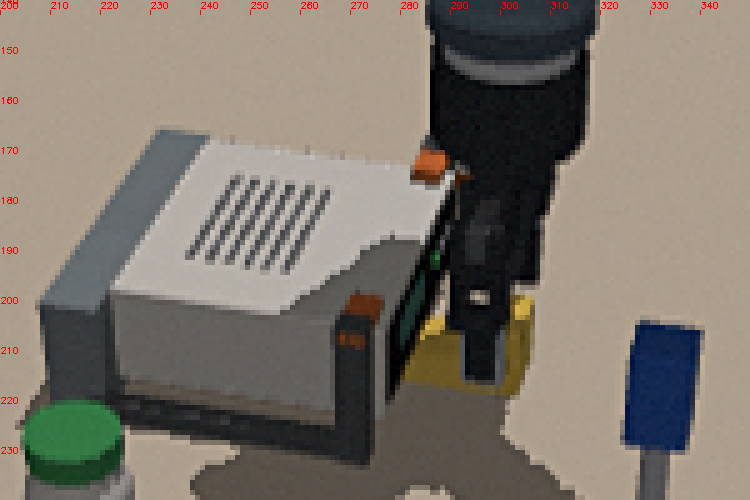

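Request:
arm_command(motion="-0.03 0 -0.01 0 0.003 0 1; -0.05 0 -0.05 0 0 0 1; -0.02 0 -0.12 0 0 0 1; -0.03 0 -0.17 0 0 0 1; -0.05 0 -0.19 0 0 0 1; -0.05 0 -0.19 0 0 0 1; 0 0 -0.19 0 0 0 1; 0 0.1 -0.15 0 0 0 1; 0 0.15 0 0 0 0 1; 0 0.15 0 0 0 0 1")

```text
time_s: 20.78
eef_pos: [0.4931, -0.2398, 0.2374]
eef_rot: [-0.003, 1.0, -0.021, -0.003]
wrist_force: [0.4, 0.1, -0.7]
opening: 0.996
```

Request:
arm_command(motion="-0.05 0.18 0 0 0 0 1; -0.05 0.18 0 0 0 0 1; -0.08 0.18 0 0 0 0 1; -0.08 0.18 0 0 0 0 1; -0.08 0.18 0 0 0 0 1; -0.08 0.18 0 0 0 0 1; -0.08 0.18 0 0 0 0 1; -0.08 0.1 0 0 0 0 1; 0 0 0 0 0 0 1; 0 0 0 0 0 0 1")

```text
time_s: 21.62
eef_pos: [0.355, -0.5229, 0.2408]
eef_rot: [0.001, 1.0, -0.022, 0.001]
wrist_force: [0.3, 0.4, 0.1]
opening: 1.0
```

```bash
python3 - <<'E'
from h import *
o=get_obs();print(o["time_s"],o["eef_pos"])
for n,b in (("side",(200,120,160,120)),("top",(300,110,120,120))):
    c=camera(n);cv2.imwrite(f"pics/end_{n}.png",c["img"][:,:,::-1]);crop(c["img"],*b,5,f"p18{n}.png")
E
```

```text
21.6167 [ 0.35503513 -0.52286349  0.24079078]
```

View pics/p18side.png

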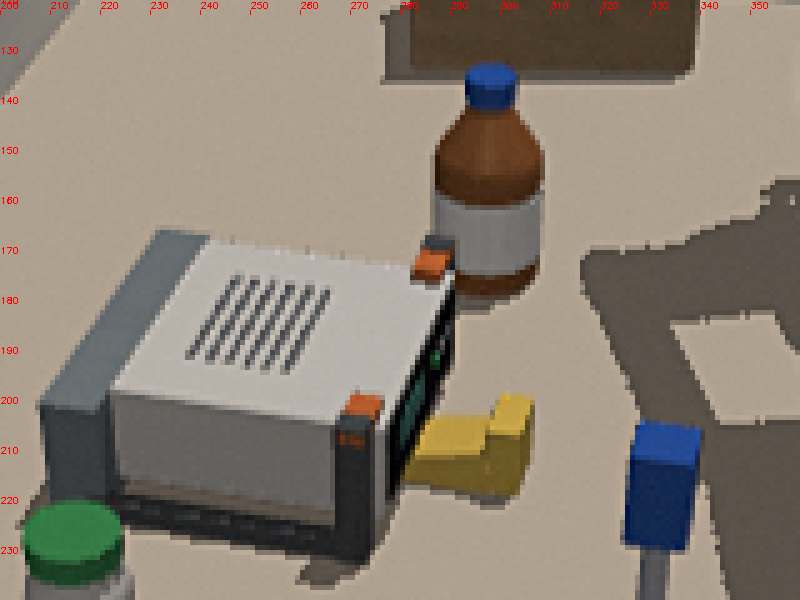

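View pics/p18top.png

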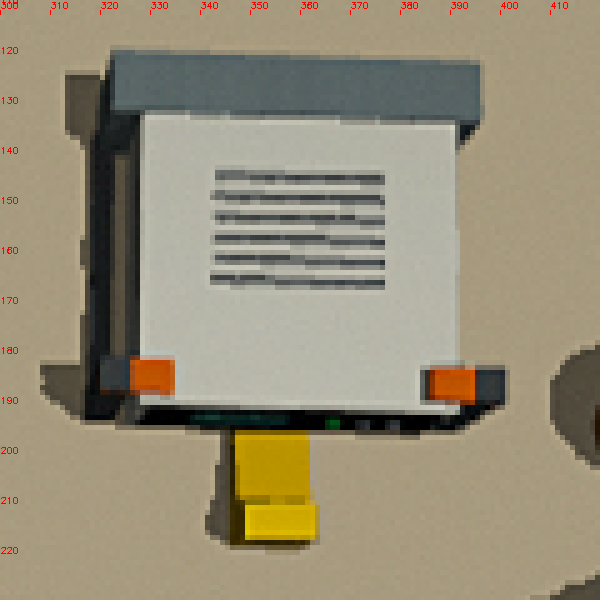

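View pics/end_top.png

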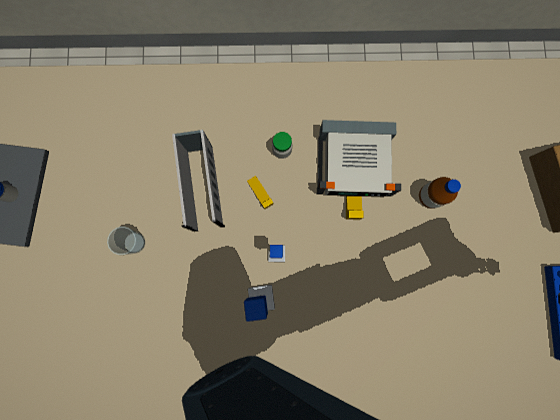

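View pics/end_side.png

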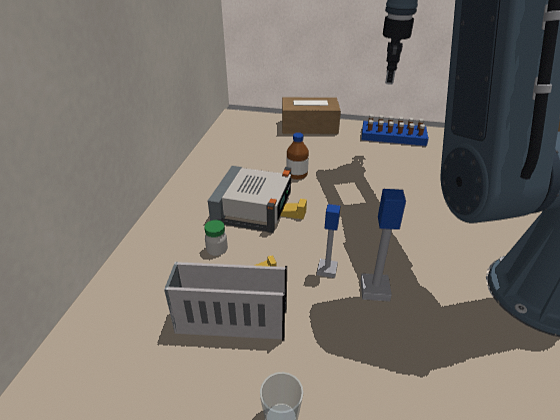

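```bash
python3 - <<'E'
from h import *
from scipy.optimize import least_squares
T=camera("top");S=camera("side")
t=lambda x,y:np.array((300+x/5-.5,110+y/5-.5)); s=lambda x,y:np.array((200+x/5-.5,120+y/5-.5))
def mod(l,a,M=(.5937,-.169,-.0498)):
    # rotate about (.14,.016); a<0 lowers the front
    x,z=l[0]-.14,l[2]-.016;x,z=.14+x*np.cos(a)+z*np.sin(a),.016-x*np.sin(a)*1+z*np.cos(a)
    c,q=np.cos(M[2]),np.sin(M[2]);return [M[0]+c*x-q*l[1],M[1]+q*x+c*l[1],z+.001]
ob=[(T,(0,.075,.071),t(138,404)),(T,(0,-.075,.071),t(458,414)),(S,(0,-.075,.071),s(457,274))]
for a in(-.055,-.03,-.015,0,.01): print(a,[ (proj(C,mod(l,a))-p).round(1).tolist() for C,l,p in ob])
def world(p,l):
    c,q=np.cos(p[2]),np.sin(p[2]);return [p[0]+c*l[0]-q*l[1],p[1]+q*l[0]+c*l[1],l[2]]
h=[(T,(.009,.018,.04),t(245,503)),(T,(.009,-.018,.04),t(316,503)),(T,(-.009,-.018,.04),t(318,539)),(T,(-.009,.018,.04),t(245,540)),
 (S,(-.009,.018,.04),s(524,433)),(S,(.009,.018,.04),s(487,432)),(S,(-.009,-.018,.04),s(534,399)),(S,(-.009,.018,0),s(516,500))]
r=least_squares(lambda p:np.concatenate([proj(C,world(p,l))-x for C,l,x in h]),[.546,-.166,-.05],loss="soft_l1");print(r.x,r.fun.reshape(-1,2).round(1).tolist())
d=r.x[:2]-[.5937,-.169];q=-.0498;print("ahead",d@[np.cos(q),np.sin(q)],"left",d@[-np.sin(q),np.cos(q)])
E
```

```text
-0.055 [[-0.9, 2.1], [-0.6, 1.7], [0.4, 1.7]]
-0.03 [[-0.7, 1.3], [-0.1, 0.9], [0.0, 0.5]]
-0.015 [[-0.6, 0.8], [0.1, 0.4], [-0.3, -0.2]]
0 [[-0.5, 0.3], [0.4, -0.1], [-0.5, -0.9]]
0.01 [[-0.4, -0.1], [0.6, -0.5], [-0.7, -1.4]]
[ 0.5460601  -0.16450106 -0.02361654] [[-0.7, -0.0], [0.2, -0.1], [0.1, 0.2], [-0.5, 0.1], [-0.4, 0.2], [-0.1, -0.5], [-0.0, -0.9], [0.6, -0.6]]
ahead -0.047804792927981 left 0.0021218796193810726
```

```bash
python3 - <<'E'
from bench import *
print(hand_in())
E
```

```text
the job is handed in; nothing more can be done
None
```

I did the whole job in the order asked and handed it in at about 22 s of the 72 s allowed. No verdict came back.

**What I did**
- I took the smaller picker and drew the larger wedge out of the bay by its heel. The heel ended about 90 mm clear of the mouth.
- I stood the picker upright on the bench again, close to where it started.
- I carried the wedge over by its heel, set it flat, and pushed it in along the module's middle line. The push took about 6–10 N while it moved.
- I stopped when it no longer moved. The force read 20 N, and 16 N on a second gentle push, with the wedge at the same spot both times. I then let go and backed the arm away.

**Last checks**
- **Module level:** the top view shows the front edge risen by the full sag, about 1.8 px, and the module's top up against the orange stops. The cameras only resolve the tilt to about 0.015 rad. The side view's corner fitted level less well (0.9 px off), so the stall at the stops is the stronger evidence.
- **Wedge position:** the heel centre is 48 mm in front of the edge and about 2 mm left of the middle line.
- **Wedge squareness:** this check disagreed slightly. The last heel fit puts the wedge about 1.5° off square, while the tool angle and an earlier measurement had it square to within about 1°. I left it as it was.
- **Other items:** the picker is upright, and the bottle, beaker and jar show in the same places as at the start.

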